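Roll-check a caster ball and fit it to the rover

TASK

Fit the steel caster ball to the upturned rover, checking it first: push the ball round the curved track to the open exit pocket at its end, lift it out there and set it on the roll checker's cradle, then let go. Tilt the red-knobbed lever towards the green chute and hold it over for about a second so the ball rolls down into the outlet, then let the lever spring back to centre. Take the ball from the outlet and seat it in the rover's white caster cup; never let the ball fall on the bench, and leave the other things where they are.

Things in the scene. Friction and masses are not known exactly. Their poses are not given: they have to be found in the camera images.
- ball_center (a point): Centre of the polished steel ball, 36 mm diameter, about 0.19 kg. It starts somewhere on the straight part of the track and rolls freely; ball and channel are smooth and slippery.
- track: Fixed white plate (8 mm) with an orange channel 38 mm wide inside. Origin: on the bench at the centre of the bend. Channel centre line: straight along the track's +x at y = -95 mm from a closed end at x = -132 to x = 0, then bending left round the origin at radius 95, from -90 degrees (0,-95) through 0 degrees (95,0) to the exit pocket at +20 degrees. Ball centre in it: 26 mm above the bench.
- track_entry (a point): Point on the channel's centre line, at ball-centre height, where the straight ends and the bend begins (-90 degrees). The inner wall (on the origin's side, 72 to 76 mm from the origin, or y = -72 to -76) and the closed end's wall are low: tops 23.5 mm above the bench. A finger can push the ball from over the low inner wall, tip about 25.5 mm above the bench.
- track_bend (a point): Point on the centre line at -45 degrees on the bend. The outer wall is 46 mm high with a clear lip on top (underside 45.5, top 48.5 mm above the bench) overhanging inwards to 6 mm outside the centre line (radius 101), from x = -112 on. The ball cannot be lifted past it; a pushing finger must stay inside its edge, e.g. finger's outer side 2 mm outside the centre line. Lip and walls end at 0 degrees.
- track_gap (a point): Ball centre when in the exit pocket (26 mm above the bench; may rest up to 4 mm short along the track). Blue curbs 13 mm above the bench, 15 to 19 mm to the inner and outer side; a 2 mm floor ridge 11.5 mm before; a stop, 30 mm above the bench, 19 mm beyond. No walls or lip for 33 mm before it. The fingers can come down on the ball's inner and outer sides (line through the track's origin).
- checker: Fixed grey roll checker. Origin: on the bench under the cradle; z up. Its lever stands on its -x side, its green chute runs to its +y side. Highest point: the lever.
- rocker (a joint): Angle (rad) of cradle and lever, which turn together on a shaft along the checker's x, 50 mm above the bench. 0 = centred by a spring (0.6 N m/rad); positive = lever top and cradle tilted to the checker's +y, towards the chute; stops at +-0.5. The ball begins to roll off beyond about 0.2 and surely goes at 0.4. Let go, it springs back to 0.
- lever_knob (a point): Centre of the red knob (22 mm ball) on the lever, 60 mm above the shaft (110 mm above the bench), 105 mm to the checker's -x from the cradle; the stem below is 10 mm thick.
- cradle_seat (a point): Where the ball's centre sits on the cradle (72 mm above the bench): two dark rods (6 mm thick, 24 mm apart) running along the checker's y, dipped in the middle. An orange plate 24 mm to the -y side rises to 96 mm above the bench, so the fingers must straddle the ball along the checker's x. Shaft posts beside the cradle reach 54 mm above the bench.
- outlet (a point): Ball centre at rest at the chute's end (48 mm above the bench, 95 mm to the checker's +y), against two end posts with a 32 mm notch between. Clear side walls, 42 mm apart inside, rise 30 mm above the floor (61 to 69 above the bench): straddle the ball along the checker's y, one finger in the notch. Floor 18 mm below this point, rising 12 mm per 100 mm towards the cradle, beginning 65 mm back.
- rover: Fixed upturned rover base, 140 x 137 mm, grey plate with top 42 mm above the bench, orange beams to 50 mm, two black wheels (tops 68 mm) at its -x end. Origin: on the bench under its middle; z up.
- caster_seat (a point): Where the ball's centre sits when seated in the white caster cup (70 mm above the bench, 45 mm to the rover's +x). The cup is a ring, 42 mm outside, 30 mm hole, its rim 60 mm above the bench; the ball rests on the rim of the hole and sinks 8 mm in.
- multimeter: Bystander, leave alone: red handheld multimeter, 90 x 180 x 47 mm. Origin: centre of its underside.
- screwdriver: Bystander, leave alone: screwdriver lying flat. Origin: centre of its underside.
- orange_beam: Bystander, leave alone: orange perforated beam, 128 x 15 x 12 mm. Origin: centre of its underside.
- white_beam: Bystander, leave alone: white perforated beam, 96 x 15 x 12 mm. Origin: centre of its underside.
- battery: Bystander, leave alone: white and blue battery block, 75 x 50 x 44 mm. Origin: centre of its underside.
- gear: Bystander, leave alone: grey gear wheel, 68 across, 18 high. Origin: centre of its underside.
- screw_jar: Bystander, leave alone: small jar of screws, 56 across, 70 high. Origin: centre of its underside.

How it is judged (in metres and radians):
On the way, in this order (a step that is already met when the one before it is completed fails the run):
1. the ball has been pushed into the bend, still down in the channel (x of ball_center in the frame of track above 0.02 m and y of ball_center in the frame of track below 0 m and z of ball_center in the frame of track below 0.034 m).
2. the ball lies in the track's exit pocket (within 10 mm) (distance between ball_center and track_gap below 0.01 m), for 0.1 s.
3. the ball rests on the level cradle (within 8 mm), let go (distance between ball_center and cradle_seat below 0.008 m and contact force between ball and the fingers below 0.05 N and linear speed of ball below 0.05 m/s and value of joint rocker between -0.08 and 0.08 rad), for 0.2 s.
4. the lever is held over towards the chute by more than 0.22 rad for 0.3 s (value of joint rocker above 0.22 rad), for 0.3 s.
5. the ball lies in the outlet (within 10 mm), untouched, and the lever is back at centre (within 0.08 rad) (distance between ball_center and outlet below 0.01 m and contact force between ball and the fingers below 0.05 N and linear speed of ball below 0.05 m/s and value of joint rocker between -0.08 and 0.08 rad), for 0.2 s.
At the end, for the whole second after the job is handed in: The ball rests released and still in the rover's caster cup, its centre within 5 mm of the seat, and the lever is back at centre (within 0.08 rad) (distance between ball_center and caster_seat below 0.005 m and contact force between ball and the fingers below 0.05 N and linear speed of ball below 0.03 m/s and value of joint rocker between -0.08 and 0.08 rad); the robot touches nothing.
It fails at once if the ball falls on the bench (height (world z) of ball_center below 0.0215 m).
It fails at once if a bystander is moved by more than 20 mm (distance of any of multimeter, screwdriver, orange_beam, white_beam, battery, gear, screw_jar from where it was at the start of the episode above 0.02 m).
It also fails if it takes over 72 s, if anything falls off the work surface, if the arm or the gripper's body presses on something with over 40 N, if the wrist force passes 120 N, or if a joint passes its speed limit or range.

ROBOT

A 6-joint arm with a two-finger parallel gripper is mounted at the origin on the work surface. World frame = base frame: x ahead of the robot, y to its left, z up, the work surface at z = 0. Lengths are in mm, angles in rad, forces in N, time in s.
With the tool pointing down it reaches from about 300 to 775 mm from the base axis. Payload 14.6 kg.
Tool frame: the origin (TCP) lies between the finger pads; the fingertips stand 25 mm ahead of it and the grasp point (between the pads) lies 6 mm ahead of it; z points along the fingers, x is the direction in which the jaws open and shut, and the axes are right-handed (so a half turn about z gives the same grasp; the last joint's range is limited). The gripper opens to 94 mm and grips with 3 to 60 N. Pads are 16 mm wide; open, the fingers measure 119 mm over their backs; the gripper's body (75 mm by 177 mm) begins 78 mm behind the grasp point.
Start: joints at [1.153, 0.3, 1.521, -0, 1.321, -0.067], TCP at [189.004, 516.495, 230.446] pointing down, gripper open.
Joint ranges: [-3.03, 3.03], [-0.79, 2.21], [0.23, 2.52], [-1.04, 4.18], [0, 3.07], [-2.55, 2.55]. Speed limits (rad/s): [2.22, 2.22, 2.57, 3.14, 3.14, 3.14].

INTERFACE

Orientations are given as [roll, pitch, yaw] about the fixed x, y, z axes, in that order (R = Rz(yaw) Ry(pitch) Rx(roll)).
In Python, from cell import manip gives the robot as it stands.
- The arm moves only by the tool apply_moves, never from a script. Its argument "series" is a list of rows, each a list of 3 entries, a list of its own where there are three numbers: the shift along the world's x, y, z in cm, then the turn, a rotation vector about the world's x, y, z in rad, then the opening in per cent of the stroke, from 0 (shut) to 100 (fully open). A call has exactly 10 rows; each row is the pose to reach, as a shift and turn from the pose commanded when the call began; what a row does not reach only later rows make up. A row lasts 1/8 s, in which the tool goes at most 62.5 mm and 10.7 degrees, less where a joint would pass 70% of its speed; a pose out of reach is approached as far as the arm can. A call with a gripper value outside its range is refused whole. The fingers move at their own pace and stop on an object; "grip_force" is the grip in N (left out, the last holds). Time passes only in rows, so rows that repeat a pose let the fingers close, or fill a call up. It gives the time, the measured TCP pose, the force and the opening at its end, in the units of the state.
- manip.read_state(): the state, without advancing time (a new reading comes with each control period).
- manip.camera(name): name is "scene" or "side" or "wrist"; returns (picture, depth): 480x640x3 uint8, red, green, blue; 480x640 float32, mm along the optical axis (not along the pixel's ray), 0 where there is no reading.
- manip.camera_info(name): a dict with "intrinsics" (3x3 intrinsics, pixels), "extrinsics" (4x4, takes a point from world to camera coordinates); the wrist camera has in their place "hand_eye" (4x4, takes a point from camera to tool coordinates, whose origin is the TCP and whose axes are the tool frame's). Camera axes: x right, y down, z forward; pixel columns grow to the right and rows downward; lengths in mm; the calibration is good to about 2 mm. A picture is of the moment at which its call begins: read the wrist's pose just before it. camera_info takes no time and is no camera call.
- manip.sign_off(): hands the job in, once; it reports no verdict.
The state is a dict: "clock": time; "joints": joint angles; "qd": joint speeds; "effort": joint torques, N m; "eef_pos": TCP position; "eef_rot": TCP orientation; "wrist_force": force on the tool from outside, world axes, zero at the start; "moment": the same for the moment, N m; "finger_gap": finger opening in mm.
Only numpy, scipy, OpenCV 4.12 (cv2) and the standard library are available. Lean on these libraries where they do the work, as an engineer would, in place of code of your own. Each camera call takes 0.05 s, during which the arm holds its last target.

## Working session

There is one attempt and no reset: what is moved stays moved. The work goes in short steps, Python scripts to look and compute and a tool call to move; the robot and the scene stay as the last step left them, time stands still between calls to the robot, and variables do not carry over. Pictures are saved under pics/ and viewed, and the job is handed in when it is done.

Besides the shell and the picture viewer there is one more tool, called after "Call:" by a JSON object that holds its "name" and its "arguments". apply_moves: Moves the arm, as the interface text tells. Its arguments: {"type":"object","properties":{"series":{"type":"array","items":{"type":"array"}},"grip_force":{"type":"number"}},"required":["series"]}

```bash
mkdir -p pics; ls
cat > h.py <<'E'
import numpy as np, cv2
from cell import manip
def save(n,im): cv2.imwrite('pics/'+n+'.png',cv2.cvtColor(im,cv2.COLOR_RGB2BGR))
E
python3 - <<'E'
from h import *
s=manip.read_state();print(s)
for n in ['scene','side','wrist']:
    im,d=manip.camera(n);save(n+'0',im);np.savez('%s0.npz'%n,im=im,d=d)
    print(n,{k:np.round(v,3).tolist() for k,v in manip.camera_info(n).items() if not isinstance(v,str)})
E
```

```text
pics
{'clock': 0.0, 'joints': array([ 1.15339898e+00,  3.00455688e-01,  1.52157706e+00,  3.55593781e-06,
        1.32069452e+00, -6.66221571e-02]), 'qd': array([ 8.04586922e-04,  1.66712502e-03, -1.50897402e-03, -1.29348719e-03,
        6.42683005e-04,  9.07634884e-05]), 'effort': array([ 1.77947327e-04, -5.31790280e+01, -3.52749324e+01,  7.08754733e-02,
        2.42581952e-02, -9.21481796e-05]), 'eef_pos': array([188.91363313, 516.29174137, 229.89646963]), 'eef_rot': array([-3.14151368e+00,  1.13186846e-03,  1.22002030e+00]), 'wrist_force': array([-0.8435963 ,  0.44305161, -1.56043479]), 'moment': array([-0.00960078, -0.03352359, -0.00108391]), 'finger_gap': 94.08847401924952}
scene {'intrinsics': [[459.22, 0.0, 318.797], [0.0, 459.22, 244.255], [0.0, 0.0, 1.0]], 'extrinsics': [[-0.778, 0.628, -0.003, 478.632], [0.526, 0.649, -0.549, -256.564], [-0.343, -0.429, -0.836, 1184.156], [0.0, 0.0, 0.0, 1.0]]}
side {'intrinsics': [[453.501, 0.0, 323.165], [0.0, 453.501, 236.315], [0.0, 0.0, 1.0]], 'extrinsics': [[0.735, -0.678, -0.009, -448.46], [-0.379, -0.399, -0.835, 294.552], [0.562, 0.617, -0.55, 731.713], [0.0, 0.0, 0.0, 1.0]]}
wrist {'intrinsics': [[404.651, 0.0, 319.558], [0.0, 404.651, 247.983], [0.0, 0.0, 1.0]], 'hand_eye': [[1.0, -0.001, 0.0, -0.977], [0.001, 0.964, 0.266, -76.934], [-0.0, -0.266, 0.964, -154.115], [0.0, 0.0, 0.0, 1.0]]}
```

View pics/scene0.png

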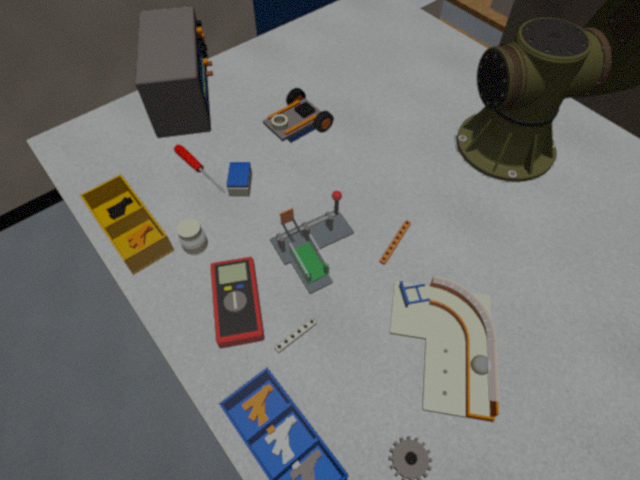

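View pics/side0.png

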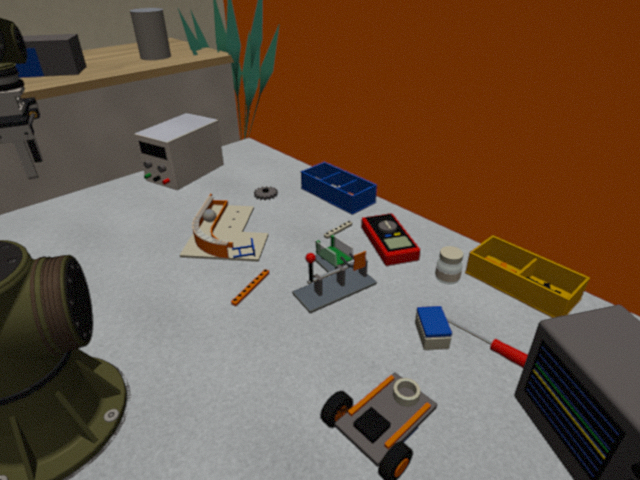

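View pics/wrist0.png

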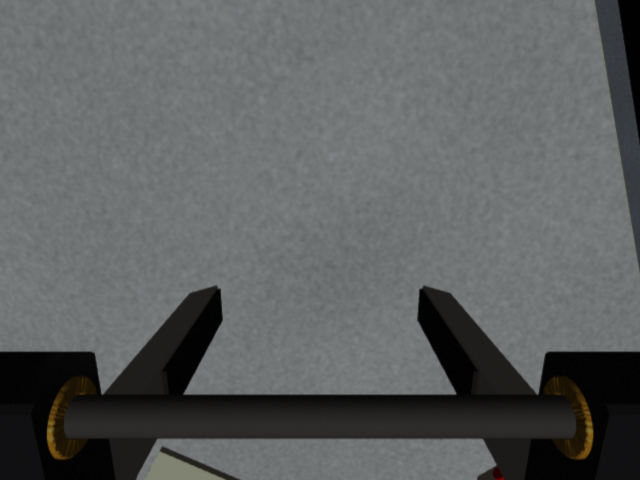

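The scene shows the track at bottom right with the ball at (481,364) and its exit pocket at (413,293). The checker's knob is at (337,196), the cradle near (300,235) and the chute at (310,262). The rover cup is at (280,121). Next come zooms and rough rays.

```bash
cat >> h.py <<'E'
def ray(cam,u,v,ext=None):
    i=manip.camera_info(cam);K=np.array(i['intrinsics'])
    d=np.linalg.inv(K)@np.array([u,v,1.])
    if ext is None: ext=np.array(i['extrinsics'])
    R,t=ext[:3,:3],ext[:3,3]
    return -R.T@t, R.T@d
def onz(cam,u,v,z,ext=None):
    c,d=ray(cam,u,v,ext);return c+d*(z-c[2])/d[2]
def tri(rs):
    A=np.zeros((3,3));b=np.zeros(3)
    for c,d in rs:
        d=d/np.linalg.norm(d);P=np.eye(3)-np.outer(d,d);A+=P;b+=P@c
    p=np.linalg.solve(A,b);return p,[np.linalg.norm(np.cross(p-c,d/np.linalg.norm(d))) for c,d in rs]
def wext(s):
    from scipy.spatial.transform import Rotation as Ro
    H=np.array(manip.camera_info('wrist')['hand_eye']);T=np.eye(4)
    T[:3,:3]=Ro.from_euler('xyz',s['eef_rot']).as_matrix();T[:3,3]=s['eef_pos']
    return np.linalg.inv(T@H)
def proj(cam,p,ext=None):
    i=manip.camera_info(cam);K=np.array(i['intrinsics'])
    if ext is None: ext=np.array(i['extrinsics'])
    q=K@(ext[:3,:3]@np.array(p)+ext[:3,3]);return q[:2]/q[2]
E
python3 - <<'E'
from h import *
for n,u,v,z in [('ball',481,364,26),('pocket',413,293,26),('trackclosed',482,417,23),('knob',337,196,110),('outlet',313,275,48),('cup',280,121,60),('cradle',300,232,72),('gear',410,458,18),('obeam',396,242,12)]:
    print(n,onz('scene',u,v,z).round())
for n,u,v,z in [('ball',209,215,26),('knob',311,257,110),('cup',406,390,60),('cradle',337,270,72)]:
    print(n,onz('side',u,v,z).round())
s=np.load('scene0.npz')['im'];save('z1',cv2.resize(s[260:440,370:520],None,fx=4,fy=4)[:600]if 0 else cv2.resize(s[265:430,370:510],None,fx=3.6,fy=3.6,interpolation=cv2.INTER_CUBIC))
save('z2',cv2.resize(s[170:310,250:370],None,fx=4,fy=4,interpolation=cv2.INTER_CUBIC))
E
```

```text
ball [509. 342.  26.]
pocket [502. 161.  26.]
trackclosed [579. 405.  23.]
knob [506. -75. 110.]
outlet [640.  12.  48.]
cup [ 433. -379.   60.]
cradle [605. -73.  72.]
gear [721. 373.  18.]
obeam [435.  46.  12.]
ball [510. 343.  26.]
knob [507. -77. 110.]
cup [ 428. -387.   60.]
cradle [ 550. -108.   72.]
```

View pics/z1.png

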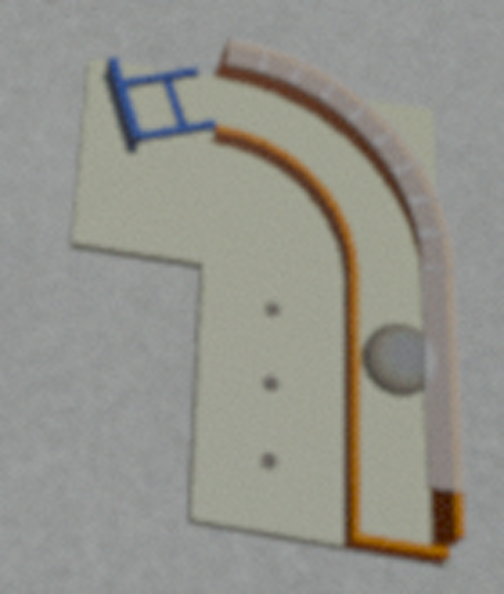

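View pics/z2.png

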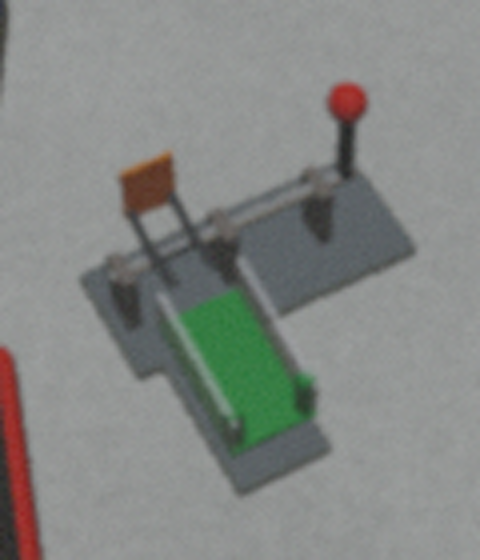

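Call:
{"name": "apply_moves", "arguments": {"series": [[[3.5,-2.8,0.7],[0,0,-0.12],100],[[7.8,-6,1.6],[0,0,-0.26],100],[[11.7,-9.2,2.4],[0,0,-0.4],100],[[15.6,-12.3,3.1],[0,0,-0.54],100],[[19.5,-15.4,4],[0,0,-0.68],100],[[23.4,-18.4,4.8],[0,0,-0.82],100],[[27.3,-21.5,5.6],[0,0,-0.96],100],[[31.2,-24.6,6.3],[0,0,-1.1],100],[[35,-27.6,7],[0,0,-1.22],100],[[35,-27.6,7],[0,0,-1.22],100]]}}

```text
clock: 1.4
eef_pos: [540.8, 238.5, 300.0]
eef_rot: [3.141, 0.0, -0.005]
wrist_force: [-0.9, 0.8, 1.1]
finger_gap: 94.0
```

Run:
```python
from h import *
s=manip.read_state();print(s['clock'],s['eef_pos'],s['eef_rot'],s['qd'].round(3))
im,d=manip.camera('wrist');save('w1',im);np.savez('w1.npz',im=im,d=d,ext=wext(s))
```

```text
1.4 [540.751462   238.45315293 299.997445  ] [ 3.14118967e+00  3.58363285e-04 -4.66722367e-03] [ 0.059 -0.028  0.048  0.011 -0.011 -0.025]
```

View pics/w1.png

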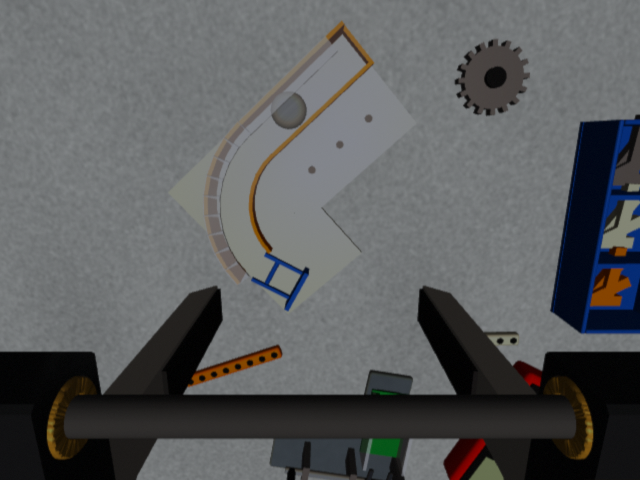

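The wrist picture shows the whole track unobstructed. The ball is at (289,110), the pocket frame at (287,278), and the orange inner wall runs from (372,62) to (268,248).

```bash
cat > fit.py <<'E'
from h import *
from scipy.optimize import least_squares
def fittrack(im,ext,x0=(545,247,np.radians(-138))):
    hsv=cv2.cvtColor(im,cv2.COLOR_RGB2HSV)
    m=((hsv[...,0]>8)&(hsv[...,0]<22)&(hsv[...,1]>170)&(hsv[...,2]>70)).astype(np.uint8)
    vs,us=np.nonzero(m)
    P=np.array([onz('wrist',u,v,23.5,ext)[:2] for u,v in zip(us,vs)])
    x=np.array(x0,float)
    def loc(x,P):
        c,s=np.cos(x[2]),np.sin(x[2]);q=P-x[:2];return np.c_[q@[c,s],q@[-s,c]]
    def rad(q):  # distance from inner axis
        return np.where(q[:,0]<0,-q[:,1],np.hypot(q[:,0],q[:,1]))
    for it in range(6):
        q=loc(x,P);r=rad(q);a=np.where(q[:,0]<0,q[:,0],np.arctan2(q[:,1],q[:,0])*95+149)
        k=(abs(r-74)<(12 if it<2 else 6))&(a<145)&(q[:,0]>-110)&(q[:,1]<5)
        kk=np.nonzero(k)[0];bins=np.floor(a[kk]/4);E=[]
        for b in np.unique(bins):
            i=kk[bins==b]
            if len(i)<4: continue
            E.append((P[i[np.argsort(r[i])[-2:]]].mean(0),P[i[np.argsort(r[i])[:2]]].mean(0)))
        Eo=np.array([e[0] for e in E]);Ei=np.array([e[1] for e in E])
        f=lambda y: rad(loc(y,Eo))-75.7
        # along-axis is set by arc
        so=least_squares(f,x,loss='soft_l1',x_scale=[1,1,.01]);x=so.x
    print('fit',x,np.degrees(x[2]),'rms',np.sqrt(np.mean(f(x)**2)),'inner r',np.median(rad(loc(x,Ei))),len(E))
    return x,m
def tw(x,p): c,s=np.cos(x[2]),np.sin(x[2]);return np.array([x[0]+c*p[0]-s*p[1],x[1]+s*p[0]+c*p[1]])
def tl(x,P): c,s=np.cos(x[2]),np.sin(x[2]);q=np.array(P)[:2]-x[:2];return np.array([q@[c,s],q@[-s,c]])
E
python3 - <<'E'
from fit import *
z=np.load('w1.npz');im=z['im'];ext=z['ext']
x,m=fittrack(im,ext)
# check overlays
o=im.copy()
def dot(p,c): u=proj('wrist',p,ext);cv2.circle(o,tuple(int(t) for t in np.round(u)),1,c,-1);return u
for r,h in [(76,23.5),(72,23.5)]:
    for t in np.arange(-130,0,4): dot([*tw(x,(t,-r)),h],(255,0,255))
    for a in np.radians(np.arange(-90,1,3)): dot([*tw(x,(r*np.cos(a),r*np.sin(a))),h],(255,0,255))
for a in np.radians(np.arange(-90,1,3)): dot([*tw(x,(101*np.cos(a),101*np.sin(a))),48.5],(0,255,0))
g=np.radians(20)
dot([*tw(x,(95*np.cos(g),95*np.sin(g))),8],(255,0,0))
tg=np.array([-np.sin(g),np.cos(g)]);rd=np.array([np.cos(g),np.sin(g)])
for w in (-19,0,19): dot([*tw(x,95*rd+19*tg+w*rd),30],(255,255,0))
for w in (-17,17):
    for t in (-20,0,15): dot([*tw(x,95*rd+t*tg+w*rd),13],(255,255,0))
save('w1o',cv2.resize(o[0:330,160:430],None,fx=1.8,fy=1.8,interpolation=cv2.INTER_CUBIC))
# ball: hough
gr=cv2.cvtColor(im,cv2.COLOR_RGB2GRAY)
c=cv2.HoughCircles(gr[80:145,255:325],cv2.HOUGH_GRADIENT,1,50,param1=80,param2=12,minRadius=13,maxRadius=24);print(c)
if c is not None:
    u,v=c[0,0,:2]+[255,80];p=onz('wrist',u,v,26,ext);print(p,tl(x,p))
save('w1b',cv2.resize(im[70:155,245:335],None,fx=6,fy=6,interpolation=cv2.INTER_CUBIC))
E
```

```text
fit [541.45828762 239.68330999  -2.41967132] -138.63695428767704 rms 0.32904362137054943 inner r 73.26076066452023 35Traceback (most recent call last):
  File "<stdin>", line 8, in <module>
  File "<stdin>", line 6, in dot
  File "h.py", line 23, in proj
    i=manip.camera_info(cam);K=np.array(i['intrinsics'])
ValueError: time passes only in moves, steps and waits
```

```bash
python3 - <<'E'
from cell import manip
import pickle
pickle.dump({n:manip.camera_info(n) for n in ['scene','side','wrist']},open('ci.pkl','wb'))
E
sed -i 's/manip.camera_info(/CI(/; s/manip.camera_info(/CI(/' h.py
sed -i '2a import pickle\n_C=pickle.load(open("ci.pkl","rb"))\ndef CI(n): return _C[n]' h.py
cat > ov.py <<'E'
from fit import *
def overlay(im,ext,x,name,crop):
    o=im.copy()
    def dot(p,c):
        u=proj('wrist',p,ext)
        cv2.circle(o,tuple(int(t) for t in np.round(u)),1,c,-1)
    for r,h in [(76,23.5),(72,23.5)]:
        for t in np.arange(-130,0,4): dot([*tw(x,(t,-r)),h],(255,0,255))
        for a in np.radians(np.arange(-90,1,3)): dot([*tw(x,(r*np.cos(a),r*np.sin(a))),h],(255,0,255))
    for a in np.radians(np.arange(-90,1,3)): dot([*tw(x,(101*np.cos(a),101*np.sin(a))),48.5],(0,255,0))
    g=np.radians(20);tg=np.array([-np.sin(g),np.cos(g)]);rd=np.array([np.cos(g),np.sin(g)])
    dot([*tw(x,95*rd),8],(255,0,0))
    for w in (-19,0,19): dot([*tw(x,95*rd+19*tg+w*rd),30],(255,255,0))
    for w in (-17,17):
        for t in (-20,0,15): dot([*tw(x,95*rd+t*tg+w*rd),13],(255,255,0))
    a,b,c,d=crop
    save(name,cv2.resize(o[a:b,c:d],None,fx=1.8,fy=1.8,interpolation=cv2.INTER_CUBIC))
E
python3 - <<'E'
from ov import *
z=np.load('w1.npz');im=z['im'];ext=z['ext']
x,m=fittrack(im,ext)
overlay(im,ext,x,'w1o',(0,330,160,430))
gr=cv2.cvtColor(im,cv2.COLOR_RGB2GRAY)
c=cv2.HoughCircles(gr[80:145,255:325],cv2.HOUGH_GRADIENT,1,50,param1=80,param2=12,minRadius=13,maxRadius=24);print(c)
if c is not None:
    u,v=c[0,0,:2]+[255,80];p=onz('wrist',u,v,26,ext);print(p,tl(x,p))
save('w1b',cv2.resize(im[70:155,245:335],None,fx=6,fy=6,interpolation=cv2.INTER_CUBIC))
E
```

```text
fit [541.45828762 239.68330999  -2.41967132] -138.63695428767704 rms 0.32904362137054943 inner r 73.26076066452023 35
[[[33.5 29.5 18.6]]]
[510.23783878 340.9401414   26.        ] [-43.48122603 -96.62838773]
```

View pics/w1o.png

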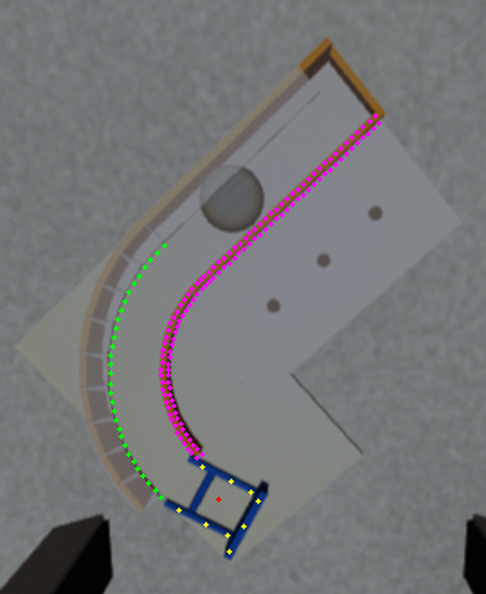

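View pics/w1b.png

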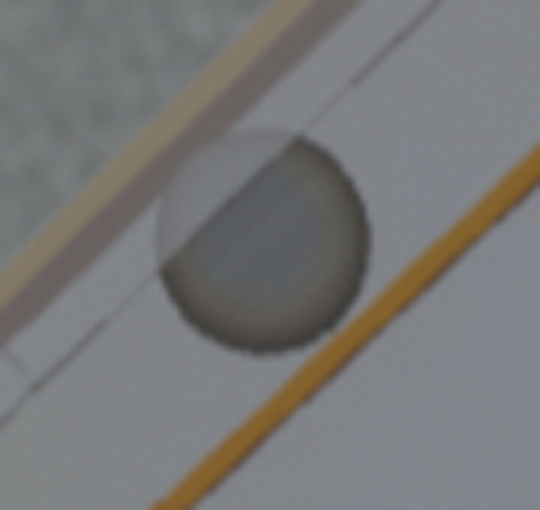

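Call:
{"name": "apply_moves", "arguments": {"series": [[[-0.8,-0.4,-1],[0,0,-0.12],100],[[-1.8,-0.8,-2],[0,0,-0.27],100],[[-2.7,-1.1,-3],[0,0,-0.42],100],[[-3.6,-1.5,-4],[0,0,-0.57],100],[[-4.6,-1.9,-4.6],[0,0,-0.71],100],[[-5.3,-2.1,-4.9],[0,0,-0.81],100],[[-5.6,-2.2,-5],[0,0,-0.85],100],[[-5.6,-2.2,-5],[0,0,-0.85],100],[[-5.6,-2.2,-5],[0,0,-0.85],100],[[-5.6,-2.2,-5],[0,0,-0.85],100]]}}

```text
clock: 2.7
eef_pos: [482.9, 218.7, 250.4]
eef_rot: [-3.142, 0.0, -0.849]
wrist_force: [-0.3, -0.6, 1.7]
finger_gap: 94.0
```

Run:
```python
from ov import *
s=manip.read_state();print(s['clock'],s['eef_pos'],s['eef_rot'],s['qd'].round(3))
im,d=manip.camera('wrist');save('w2',im);ext=wext(s);np.savez('w2.npz',im=im,d=d,ext=ext)
x,m=fittrack(im,ext,(541.5,239.7,-2.4197))
overlay(im,ext,x,'w2o',(0,330,180,500))
```

```text
2.7 [482.94079305 218.70014343 250.42612366] [-3.14155841e+00  4.48198618e-05 -8.48970893e-01] [-0.004  0.001 -0.001  0.001 -0.001  0.004]
fit [540.36752096 240.23831264  -2.41450986] -138.3412245916473 rms 0.3301422148095063 inner r 72.68681804039876 65
```

View pics/w2o.png

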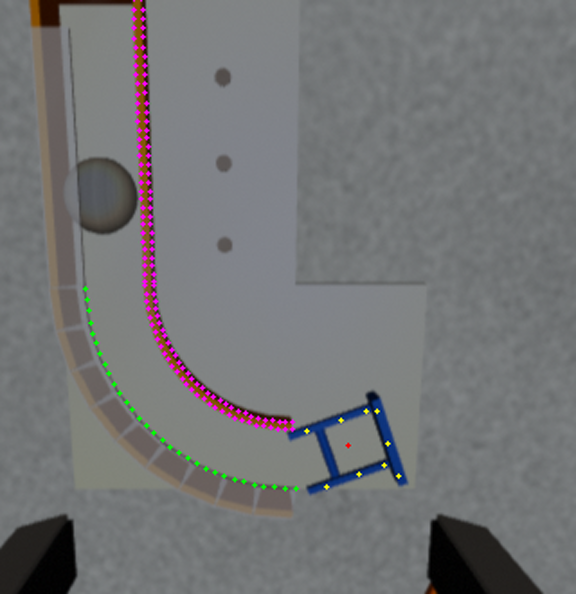

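Run:
```python
from ov import *
z1=np.load('w1.npz');z2=np.load('w2.npz')
def circ(im,c,w=36):
    g=cv2.medianBlur(cv2.cvtColor(im,cv2.COLOR_RGB2GRAY),3);u,v=int(c[0]),int(c[1])
    h=cv2.HoughCircles(g[v-w:v+w,u-w:u+w],cv2.HOUGH_GRADIENT,1,80,param1=60,param2=10,minRadius=15,maxRadius=25)
    return None if h is None else h[0,0]+[u-w,v-w,0]
a=circ(z1['im'],(289,110));b=circ(z2['im'],(235.6,109));print(a,b)
print(tri([ray('wrist',289.2,110.5,z1['ext']),ray('wrist',235.6,108.9,z2['ext'])]))
x=np.array([540.4,240.2,np.radians(-138.34)])
print(tl(x,onz('wrist',235.6,108.9,26,z2['ext'])),onz('wrist',235.6,108.9,26,z2['ext']))
for p in [(-80,-84.5)]: print(tw(x,p))
```

```text
[288.5        109.5         18.60000038] [236.5        107.5         21.79999924]
(array([510.29145442, 339.61702264,  30.81813278]), [np.float64(0.9651778649107542), np.float64(0.9651778649109747)])
[-43.1260735  -95.81432989] [508.93095208 340.44940424  26.        ]
[544.000288   356.50686964]
```

Call:
{"name": "apply_moves", "arguments": {"series": [[[0.8,1.8,-2],[0,0,0],0],[[2,4.6,-5],[0,0,0],0],[[3.3,7.6,-8.2],[0,0,0],0],[[4.7,10.6,-11.5],[0,0,0],0],[[5.7,12.8,-14],[0,0,0],0],[[6.1,13.8,-15],[0,0,0.006],0],[[6.1,13.8,-15.5],[0,0,0.006],0],[[6.1,13.8,-16],[0,0,0.006],0],[[6.1,13.8,-16.5],[0,0,0.006],0],[[6.1,13.8,-17],[0,0,0.006],0]]}}

```text
clock: 4.0
eef_pos: [544.1, 356.2, 80.7]
eef_rot: [-3.141, -0.0, -0.844]
wrist_force: [-0.2, -0.0, -0.3]
finger_gap: 0.8
```

Run:
```python
from ov import *
s=manip.read_state();print(s['clock'],s['eef_pos'],s['eef_rot'],s['finger_gap'])
im,d=manip.camera('wrist');save('w3',im)
```

```text
4.0 [544.13594519 356.21103586  80.70319997] [-3.14095329e+00 -1.32396610e-04 -8.44376513e-01] 0.8287163582438043
```

View pics/w3.png

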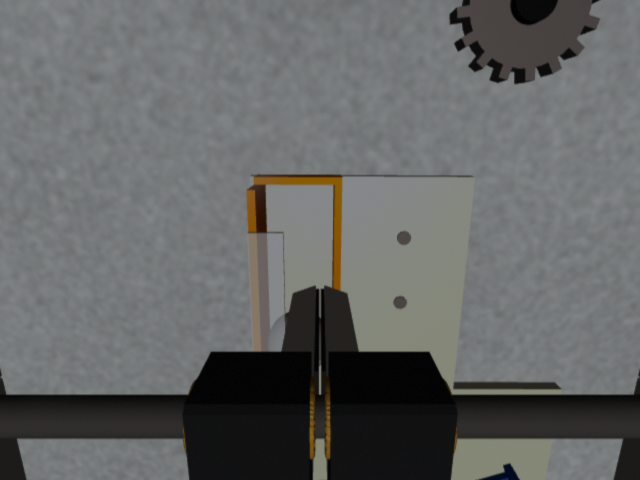

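The fingers are shut and sit over the low inner wall just behind the ball, with the lip edge clear. I'll compute the push path.

```bash
cat > path.py <<'E'
from fit import *
x=np.array([540.4,240.2,np.radians(-138.34)])
def tool(S):  # S: ball-contact arc position; 0 = bend start. returns world xy, dyaw rel. to straight
    lag=np.radians(10)
    if S<0: return tw(x,(S-26,-84.5)),0.
    b=S/95-np.pi/2
    f=max(-np.pi/2,b-lag);d=b-f
    rd=np.array([np.cos(f),np.sin(f)]);tg=np.array([-np.sin(f),np.cos(f)])
    return tw(x,84.5*rd+(95*np.sin(d)-26)*tg),f+np.pi/2
E
python3 - <<'E'
from path import *
Send=95*np.radians(110)-2;print('end',Send)
S=[-54]*4; cur=-54.
v=0
while cur<Send-.05:
    v=min(v+2,9,max(1.,np.sqrt(2*1.0*(Send-cur))))
    cur=min(cur+v,Send);S.append(cur)
print(len(S))
p0=np.array([544.0,356.5]);y0=0.
for k in range(0,len(S),10):
    out=[]
    for i in range(10):
        s=S[min(k+i,len(S)-1)];p,y=tool(s);out.append((round((p[0]-p0[0])/10,2),round((p[1]-p0[1])/10,2),round(y-y0,3)))
    print('S',S[k],s,out);p0=p0+10*np.array(out[-1][:2]);y0=y0+out[-1][2]
E
```

```text
end 180.38690683340744
35
S -54 -16.0 [(np.float64(0.0), np.float64(0.0), 0.0), (np.float64(0.0), np.float64(0.0), 0.0), (np.float64(0.0), np.float64(0.0), 0.0), (np.float64(0.0), np.float64(0.0), 0.0), (np.float64(-0.15), np.float64(-0.13), 0.0), (np.float64(-0.45), np.float64(-0.4), 0.0), (np.float64(-0.9), np.float64(-0.8), 0.0), (np.float64(-1.49), np.float64(-1.33), 0.0), (np.float64(-2.17), np.float64(-1.93), 0.0), (np.float64(-2.84), np.float64(-2.53), 0.0)]
S -7.0 74.0 [(np.float64(-0.67), np.float64(-0.59), 0.0), (np.float64(-1.34), np.float64(-1.19), 0.0), (np.float64(-2.01), np.float64(-1.79), 0.0), (np.float64(-2.67), np.float64(-2.34), np.float64(0.036)), (np.float64(-3.29), np.float64(-2.85), np.float64(0.131)), (np.float64(-3.86), np.float64(-3.43), np.float64(0.225)), (np.float64(-4.36), np.float64(-4.05), np.float64(0.32)), (np.float64(-4.81), np.float64(-4.72), np.float64(0.415)), (np.float64(-5.19), np.float64(-5.43), np.float64(0.51)), (np.float64(-5.5), np.float64(-6.17), np.float64(0.604))]
S 83.0 161.51711151272843 [(np.float64(-0.24), np.float64(-0.77), np.flo
[... 460 characters left out ...]
, np.float64(0.846)), (np.float64(0.82), np.float64(-7.52), np.float64(0.922))]
S 167.66036721645412 180.38690683340744 [(np.float64(0.31), np.float64(-0.45), np.float64(0.064)), (np.float64(0.59), np.float64(-0.81), np.float64(0.117)), (np.float64(0.82), np.float64(-1.07), np.float64(0.159)), (np.float64(0.98), np.float64(-1.25), np.float64(0.188)), (np.float64(1.05), np.float64(-1.32), np.float64(0.198)), (np.float64(1.05), np.float64(-1.32), np.float64(0.198)), (np.float64(1.05), np.float64(-1.32), np.float64(0.198)), (np.float64(1.05), np.float64(-1.32), np.float64(0.198)), (np.float64(1.05), np.float64(-1.32), np.float64(0.198)), (np.float64(1.05), np.float64(-1.32), np.float64(0.198))]
```

Call:
{"name": "apply_moves", "arguments": {"series": [[[0,0,-0.9],[0,0,0],0],[[0,0,-1.9],[0,0,0],0],[[0,0,-2.7],[0,0,0],0],[[0,0,-2.99],[0,0,0],0],[[-0.15,-0.13,-2.99],[0,0,0],0],[[-0.45,-0.4,-2.99],[0,0,0],0],[[-0.9,-0.8,-2.99],[0,0,0],0],[[-1.49,-1.33,-2.99],[0,0,0],0],[[-2.17,-1.93,-2.99],[0,0,0],0],[[-2.84,-2.53,-2.99],[0,0,0],0]]}}

```text
clock: 5.3
eef_pos: [515.1, 330.7, 50.6]
eef_rot: [-3.142, -0.0, -0.844]
wrist_force: [0.5, 0.9, 0.0]
finger_gap: 0.6
```

Run:
```python
from ov import *
s=manip.read_state();print(s['clock'],s['eef_pos'],s['eef_rot'],s['wrist_force'])
```

```text
5.3 [515.08998267 330.72051205  50.64633009] [-3.14153043e+00 -5.45822033e-05 -8.43986614e-01] [0.52494623 0.86262065 0.01896045]
```

Call:
{"name": "apply_moves", "arguments": {"series": [[[-0.67,-0.59,0],[0,0,0],0],[[-1.34,-1.19,0],[0,0,0],0],[[-2.01,-1.79,0],[0,0,0],0],[[-2.67,-2.34,0],[0,0,0.036],0],[[-3.29,-2.85,0],[0,0,0.131],0],[[-3.86,-3.43,0],[0,0,0.225],0],[[-4.36,-4.05,0],[0,0,0.32],0],[[-4.81,-4.72,0],[0,0,0.415],0],[[-5.19,-5.43,0],[0,0,0.51],0],[[-5.5,-6.17,0],[0,0,0.604],0]]}}

```text
clock: 6.55
eef_pos: [460.2, 269.1, 50.6]
eef_rot: [-3.142, -0.0, -0.237]
wrist_force: [-0.8, 0.2, 1.2]
finger_gap: 0.5
```

Run:
```python
from ov import *
s=manip.read_state();print(s['clock'],s['eef_pos'],s['eef_rot'],s['wrist_force'])
im,d=manip.camera('scene');save('s4',cv2.resize(im[265:430,370:510],None,fx=3.6,fy=3.6,interpolation=cv2.INTER_CUBIC))
```

```text
6.55 [460.20100596 269.10249257  50.5857677 ] [-3.14153929e+00 -2.87653477e-05 -2.36832427e-01] [-0.78631352  0.17168369  1.1818415 ]
```

View pics/s4.png

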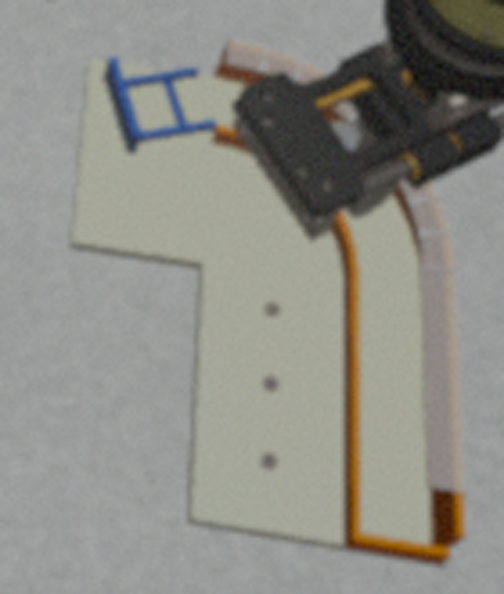

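The straight is now empty and the ball is just ahead of the gripper, with a glint near (350,130). I continue the push.

Call:
{"name": "apply_moves", "arguments": {"series": [[[-0.24,-0.77,0],[0,0,0.095],0],[[-0.41,-1.56,0],[0,0,0.19],0],[[-0.5,-2.36,0],[0,0,0.285],0],[[-0.52,-3.17,0],[0,0,0.379],0],[[-0.46,-3.97,0],[0,0,0.474],0],[[-0.32,-4.76,0],[0,0,0.569],0],[[-0.11,-5.54,0],[0,0,0.664],0],[[0.17,-6.29,0],[0,0,0.758],0],[[0.49,-6.96,0],[0,0,0.846],0],[[0.82,-7.52,0],[0,0,0.922],0]]}}

```text
clock: 7.85
eef_pos: [468.8, 194.1, 50.6]
eef_rot: [3.142, -0.0, 0.683]
wrist_force: [0.2, 1.0, 0.6]
finger_gap: 0.2
```

Call:
{"name": "apply_moves", "arguments": {"series": [[[0.31,-0.45,0],[0,0,0.064],0],[[0.59,-0.81,0],[0,0,0.117],0],[[0.82,-1.07,0],[0,0,0.159],0],[[0.98,-1.25,0],[0,0,0.188],0],[[1.05,-1.32,0],[0,0,0.198],0],[[1.05,-1.32,0],[0,0,0.198],0],[[1.05,-1.32,0],[0,0,0.198],0],[[1.05,-1.32,0],[0,0,0.198],0],[[1.05,-1.32,0.5],[0,0,0.198],0],[[1.05,-1.32,1.5],[0,0,0.198],0]]}}

```text
clock: 9.1
eef_pos: [479.2, 181.1, 66.0]
eef_rot: [-3.141, 0.0, 0.88]
wrist_force: [-0.2, 0.6, -0.7]
finger_gap: 0.5
```

Run:
```python
from ov import *
s=manip.read_state();print(s['clock'],s['eef_pos'],s['eef_rot'],s['wrist_force'])
im,d=manip.camera('scene');save('s5',cv2.resize(im[265:430,370:510],None,fx=3.6,fy=3.6,interpolation=cv2.INTER_CUBIC))
im,d=manip.camera('side');save('d5',cv2.resize(im[170:300,150:300],None,fx=4,fy=4,interpolation=cv2.INTER_CUBIC))
```

```text
9.1 [479.23366522 181.05195619  65.96731807] [-3.14141221e+00  3.48115014e-04  8.79927528e-01] [-0.21483379  0.61881002 -0.73060832]
```

View pics/s5.png

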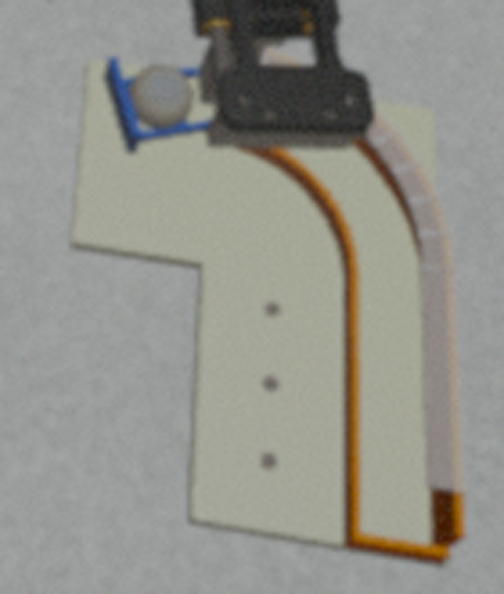

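View pics/d5.png

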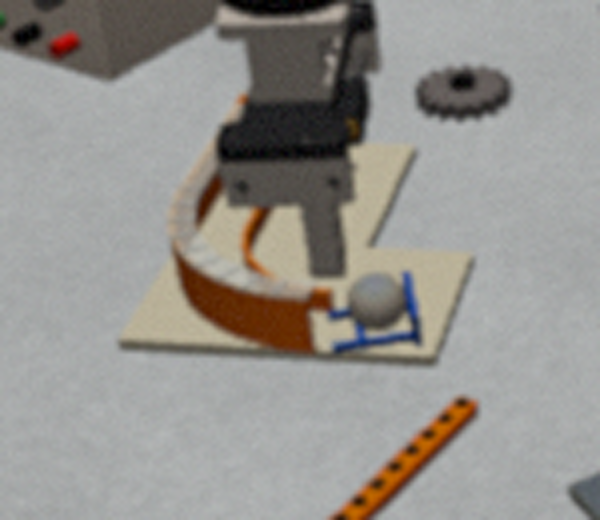

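The ball rests in the exit pocket against the stop, at scene zoom (160,97) and side zoom (377,299).

Run:
```python
from path import *
print(tri([ray('scene',414.4,291.9),ray('side',244.25,244.75)]))
print(onz('scene',414.4,291.9,26),onz('side',244.25,244.75,26))
g=np.radians(20);print(tw(x,(95*np.cos(g),95*np.sin(g))))
```

```text
(array([498.25516268, 160.74149983,  25.55384157]), [np.float64(0.46811113773427204), np.float64(0.46811113773425606)])
[498.07395028 161.11826963  26.        ] [498.19235415 159.74359664  26.        ]
[495.30323565 156.58611452]
```

Call:
{"name": "apply_moves", "arguments": {"series": [[[0,0,1.5],[0,0,0],0],[[0,0,3.5],[0,0,0.05],0],[[0.5,-0.6,5.5],[0,0,0.12],50],[[1.3,-1.5,7.3],[0,0,0.17],100],[[1.8,-2.1,8.3],[0,0,0.196],100],[[1.8,-2.1,8.5],[0,0,0.196],100],[[1.8,-2.1,8.5],[0,0,0.196],100],[[1.8,-2.1,8.5],[0,0,0.196],100],[[1.8,-2.1,8.5],[0,0,0.196],100],[[1.8,-2.1,8.5],[0,0,0.196],100]]}}

```text
clock: 10.45
eef_pos: [497.2, 160.2, 150.4]
eef_rot: [-3.141, 0.0, 1.076]
wrist_force: [-0.2, 0.8, -0.4]
finger_gap: 76.8
```

Run:
```python
from ov import *
s=manip.read_state();print(s['clock'],s['eef_pos'],s['eef_rot'],s['finger_gap'])
im,d=manip.camera('wrist');save('w6',im);ext=wext(s);np.savez('w6.npz',im=im,d=d,ext=ext)
```

```text
10.45 [497.2036262  160.16873092 150.35936974] [-3.14132979e+00  2.67271721e-04  1.07609629e+00] 76.79882843865555
```

View pics/w6.png

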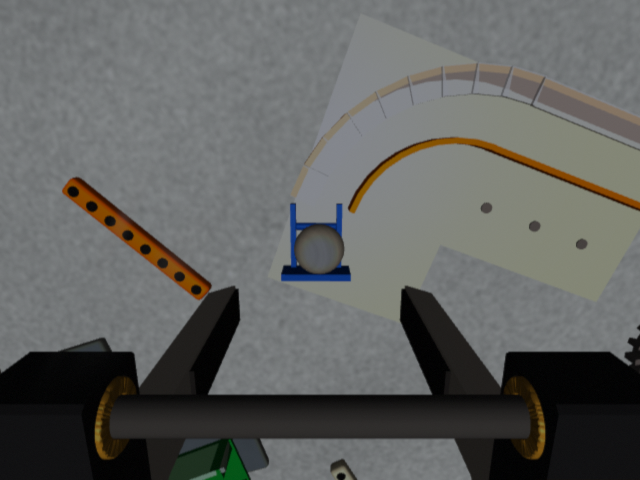

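The ball is at (319,249) between the blue curbs, with the stop bar at row 273. The jaws already line up radially.

Run:
```python
from path import *
z=np.load('w6.npz');im=z['im'];ext=z['ext']
g=cv2.medianBlur(cv2.cvtColor(im,cv2.COLOR_RGB2GRAY),3)
h=cv2.HoughCircles(g[205:285,280:360],cv2.HOUGH_GRADIENT,1,80,param1=60,param2=10,minRadius=20,maxRadius=32);print(h+np.array([280,205,0]))
hsv=cv2.cvtColor(im,cv2.COLOR_RGB2HSV);m=(hsv[...,0]>105)&(hsv[...,0]<130)&(hsv[...,1]>150)
for v in (212,220,235,250): 
    u=np.nonzero(m[v,270:370])[0]+270;print(v,u)
for u,v in [(319,249),(319.5,248.5)]: print(onz('wrist',u,v,26,ext))
print(tri([ray('wrist',319,249,ext),ray('scene',414.4,291.9),ray('side',244.25,244.75)]))
print('curb mid',onz('wrist',317.5,225,13,ext))
```

```text
[[[319.5        250.5         24.29999924]]]
212 [291 292 293 294 295 337 338 339 340 341]
220 [291 292 293 294 295 337 338 339 340 341]
235 [291 292 293 294 295 340]
250 [291 292 293]
[498.04588711 159.29755832  26.        ]
[497.88973776 159.78786227  26.        ]
(array([498.10136305, 160.09812606,  25.77834395]), [np.float64(0.8232195299455872), np.float64(0.9603823492423758), np.float64(0.2610495489928642)])
curb mid [484.57400738 165.31625658  13.        ]
```

Call:
{"name": "apply_moves", "arguments": {"series": [[[0,0,-1.5],[0,0,0],100],[[0.08,-0.08,-4.5],[0,0,0],100],[[0.08,-0.08,-7.5],[0,0,0],100],[[0.08,-0.08,-9.5],[0,0,0],100],[[0.08,-0.08,-10.6],[0,0,0],100],[[0.08,-0.08,-10.9],[0,0,0],100],[[0.08,-0.08,-10.9],[0,0,0],25],[[0.08,-0.08,-10.9],[0,0,0],25],[[0.08,-0.08,-10.9],[0,0,0],25],[[0.08,-0.08,-10.9],[0,0,0],25]], "grip_force": 25}}

```text
clock: 11.75
eef_pos: [498.2, 159.3, 41.8]
eef_rot: [3.141, -0.0, 1.076]
wrist_force: [-0.1, 0.2, -0.5]
finger_gap: 57.3
```

Call:
{"name": "apply_moves", "arguments": {"series": [[[0,0,0],[0,0,0],25],[[0,0,0],[0,0,0],25],[[0,0,0],[0,0,0],25],[[0,0,0.3],[0,0,0],25],[[0,0,1],[0,0,0],25],[[0,0,2],[0,0,0],25],[[0,0,3],[0,0,0],25],[[0,0,4],[0,0,0],25],[[0,0,5],[0,0,0],25],[[0,0,5],[0,0,0],25]]}}

```text
clock: 13.0
eef_pos: [498.5, 159.4, 92.4]
eef_rot: [3.141, -0.001, 1.076]
wrist_force: [0.4, 0.4, -3.4]
finger_gap: 35.0
```

Run:
```python
from ov import *
s=manip.read_state();print(s['clock'],s['eef_pos'],s['eef_rot'],s['finger_gap'],s['wrist_force'])
im,d=manip.camera('wrist');save('w7',im)
```

```text
13.0 [498.4516285  159.39578888  92.4228332 ] [ 3.14052012e+00 -9.39721977e-04  1.07600522e+00] 34.96046256575997 [ 0.35605455  0.42878786 -3.40862803]
```

View pics/w7.png

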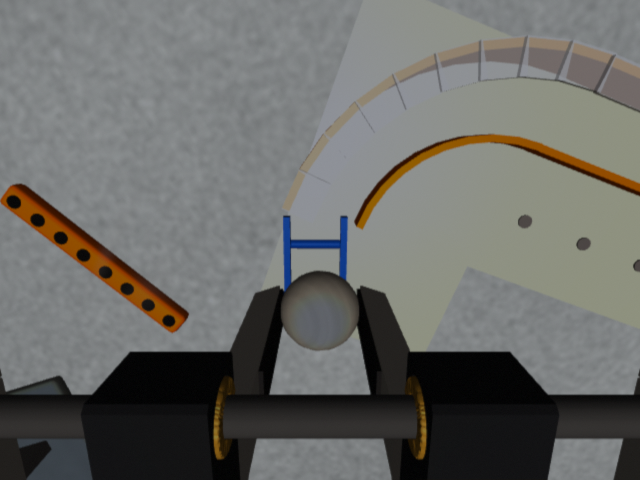

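The ball is held between the pads at (319,310), gap 35 mm. I carry it high over the checker and look.

Call:
{"name": "apply_moves", "arguments": {"series": [[[0.5,-1,2],[0,0,-0.08],25],[[1.7,-3.6,4.5],[0,0,-0.22],25],[[3.1,-6.9,7],[0,0,-0.39],25],[[4.6,-10.3,9.5],[0,0,-0.56],25],[[6.2,-13.8,11.5],[0,0,-0.73],25],[[7.8,-17.3,13],[0,0,-0.9],25],[[9.3,-20.6,13.6],[0,0,-1.06],25],[[10.5,-23.4,13.9],[0,0,-1.19],25],[[11,-24.4,13.9],[0,0,-1.236],25],[[11,-24.4,13.9],[0,0,-1.236],25]]}}

```text
clock: 14.3
eef_pos: [607.9, -84.6, 229.8]
eef_rot: [-3.141, 0.001, -0.159]
wrist_force: [0.0, 1.1, -1.8]
finger_gap: 35.0
```

Run:
```python
from ov import *
s=manip.read_state();print(s['clock'],s['eef_pos'],s['eef_rot'],s['finger_gap'],s['qd'].round(3))
im,d=manip.camera('wrist');save('w8',im);np.savez('w8.npz',im=im,d=d,ext=wext(s))
```

```text
14.3 [607.91508701 -84.57289748 229.77465491] [-3.14139784e+00  1.23852518e-03 -1.58812992e-01] 34.96594507586062 [ 0.023 -0.017  0.015  0.002 -0.    -0.015]
```

View pics/w8.png

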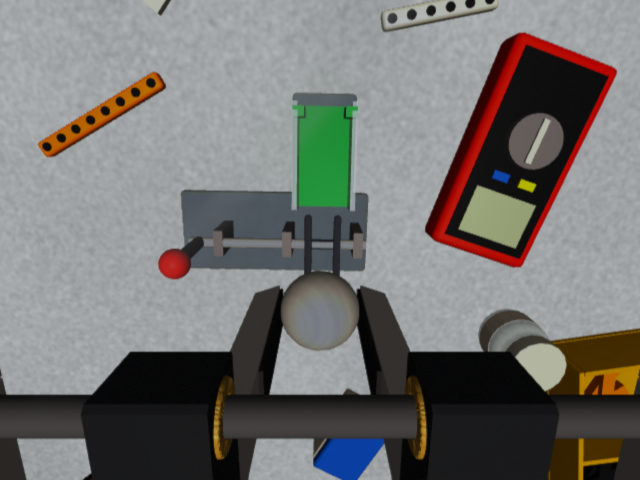

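The checker is fully in view: knob (175,264), shaft row about 244, dark rods at columns 308 and 337, and the chute from (325,205) up to the end posts at row 110. The orange plate is hidden behind the ball.

Run:
```python
from ov import *
z=np.load('w8.npz');im=z['im']
save('w8z',cv2.resize(im[80:285,160:380],None,fx=3.5,fy=2.9,interpolation=cv2.INTER_CUBIC)[:600])
g=cv2.cvtColor(im,cv2.COLOR_RGB2GRAY)
for v in (220,228,235,250,258,264): print(v,g[v,298:350].tolist())
hsv=cv2.cvtColor(im,cv2.COLOR_RGB2HSV)
m=((hsv[...,0]<5)|(hsv[...,0]>175))&(hsv[...,1]>150);m[:,:140]=0;m[:,210:]=0
vs,us=np.nonzero(m);print('knob',us.mean(),vs.mean(),us.min(),us.max(),vs.min(),vs.max())
```

```text
220 [84, 84, 85, 84, 84, 80, 48, 35, 38, 37, 39, 39, 39, 41, 79, 85, 83, 84, 84, 83, 84, 84, 83, 83, 83, 82, 83, 83, 84, 82, 82, 82, 82, 83, 82, 79, 40, 36, 38, 38, 39, 40, 40, 60, 79, 81, 81, 81, 81, 82, 81, 82]
228 [85, 84, 84, 84, 84, 80, 48, 36, 37, 38, 39, 39, 39, 46, 78, 84, 85, 84, 85, 84, 83, 84, 84, 82, 83, 84, 83, 83, 85, 83, 83, 84, 84, 83, 81, 61, 37, 37, 39, 40, 38, 39, 43, 76, 82, 82, 82, 82, 84, 83, 81, 64]
235 [84, 85, 84, 84, 83, 81, 49, 36, 37, 38, 40, 38, 39, 45, 79, 84, 84, 85, 85, 84, 84, 84, 84, 84, 83, 83, 83, 83, 83, 84, 83, 81, 81, 82, 79, 48, 36, 37, 38, 38, 39, 39, 50, 77, 81, 81, 81, 80, 81, 80, 78, 52]
250 [84, 83, 84, 84, 84, 80, 53, 37, 37, 38, 39, 39, 39, 47, 77, 81, 82, 83, 83, 83, 78, 78, 78, 78, 77, 77, 76, 76, 76, 75, 76, 75, 75, 75, 72, 38, 35, 38, 38, 39, 40, 44, 77, 82, 81, 83, 82, 82, 82, 82, 82, 79]
258 [83, 84, 84, 84, 84, 80, 45, 36, 36, 39, 40, 39, 39, 49, 77, 83, 82, 83, 83, 83, 84, 83, 82, 83, 83, 83, 83, 81, 81, 80, 80, 81, 80, 79, 58, 36, 35, 38, 39, 39, 39, 40, 75, 80, 80, 79, 80, 80, 81, 82, 81, 81]
264 [83, 84, 84, 84, 83, 80, 47, 37, 38, 38, 39, 40, 40, 60, 79, 82, 82, 82, 83, 82, 82, 81, 82, 82, 81, 81, 81, 80, 80, 80, 80, 82, 81, 79, 61, 34, 36, 38, 38, 40, 40, 51, 75, 81, 81, 82, 81, 81, 81, 81, 81, 81]
knob 173.78386167146974 263.8530259365994 159 189 250 278
```

View pics/w8z.png

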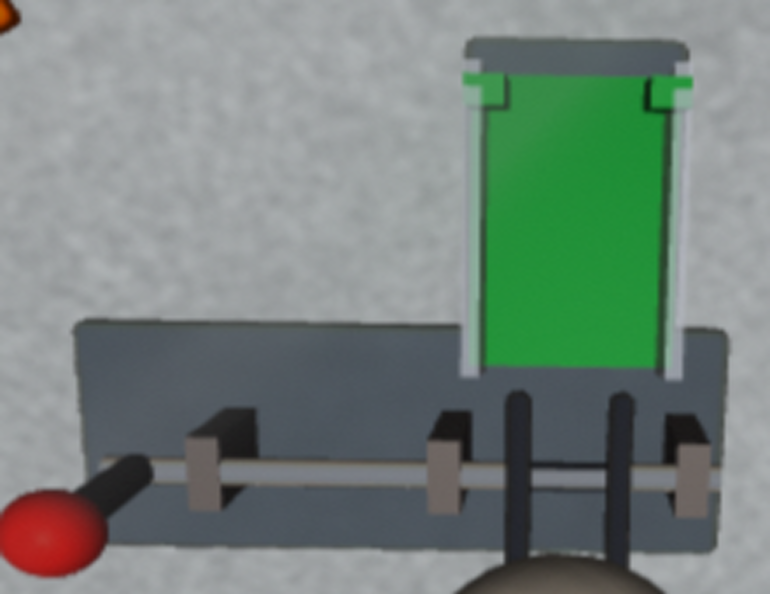

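Run:
```python
from ov import *
e=np.load('w8.npz')['ext']
W=lambda u,v,z: onz('wrist',u,v,z,e)
mid=(W(307.6,244.2,54.8)+W(336.3,244.8,54.8))/2; print('rodmid',mid, 'sep',np.linalg.norm(W(307.6,244.2,54.8)-W(336.3,244.8,54.8)))
a=W(160+150/3.5,80+469/2.9,50);b=W(160+570/3.5,80+478/2.9,50);print('shaft',a,b,np.degrees(np.arctan2(*(b-a)[1::-1])))
k=W(173.8,263.9,110);print('knob',k)
print('knob2cam',tri([ray('scene',337,196),ray('side',311,257),ray('wrist',173.8,263.9,e)]))
sh=b
d=mid[:2]-k[:2];print('k->seat',np.linalg.norm(d),np.degrees(np.arctan2(d[1],d[0])))
# chute side walls bottoms / green edges rows
for v in (130,180,): print('chute mid', W((298+351)/2,v,30))
for zz in [(160+484/3.5,80+120/2.9),(160+484/3.5,80+350/2.9),(160+665/3.5,80+120/2.9),(160+660/3.5,80+350/2.9)]: print(zz,W(*zz,32))
print('endpost inner edges', W(160+506/3.5,80+108/2.9,60),W(160+648/3.5,80+108/2.9,60))
```

```text
rodmid [608.00181659 -96.01753891  54.8       ] sep 24.157061746775693
shaft [507.99474114 -78.75664682  50.        ] [608.5431718  -97.68928818  50.        ] -10.663583082587959
knob [503.95501627 -78.87136414 110.        ]
knob2cam (array([505.37110132, -77.32121055, 110.45723472]), [np.float64(2.1369212777749684), np.float64(1.283619007038421), np.float64(1.710469689035154)])
k->seat 105.45012074887978 -9.357833680956105
chute mid [624.85010764  -4.64138579  30.        ]
chute mid [618.37329222 -45.75636884  30.        ]
(298.2857142857143, 121.37931034482759) [604.39803167   5.57973501  32.        ]
(298.2857142857143, 200.68965517241378) [592.97675758 -59.61871971  32.        ]
(350.0, 121.37931034482759) [646.80037533  -1.24134223  32.        ]
(348.57142857142856, 200.68965517241378) [636.3609218  -66.59382475  32.        ]
endpost inner edges [610.89510363   6.59506009  60.        ] [641.43504054   1.68209944  60.        ]
```

Call:
{"name": "apply_moves", "arguments": {"series": [[[0,-0.4,-0.8],[0,0,0],25],[[0,-1,-2.5],[0,0,0],25],[[0,-1.3,-4.5],[0,0,0],25],[[0,-1.3,-6.7],[0,0,-0.005],25],[[0,-1.3,-8.9],[0,0,-0.005],25],[[0,-1.3,-11],[0,0,-0.005],25],[[0,-1.3,-12.6],[0,0,-0.005],25],[[0,-1.3,-13.4],[0,0,-0.005],25],[[0,-1.3,-13.8],[0,0,-0.005],25],[[0,-1.3,-13.8],[0,0,-0.005],25]]}}

```text
clock: 15.6
eef_pos: [608.2, -97.8, 92.8]
eef_rot: [3.142, -0.0, -0.165]
wrist_force: [-0.3, -0.6, -1.7]
finger_gap: 34.9
```

Run:
```python
from ov import *
s=manip.read_state();print(s['clock'],s['eef_pos'],s['eef_rot'],s['finger_gap'],s['wrist_force'])
im,d=manip.camera('wrist');save('w9',im);np.savez('w9.npz',im=im,d=d,ext=wext(s))
im,d=manip.camera('side');save('d9',cv2.resize(im[200:330,270:400],None,fx=4.5,fy=4.5,interpolation=cv2.INTER_CUBIC))
```

```text
15.6 [608.23840618 -97.7657782   92.79876744] [ 3.14154164e+00 -4.62478648e-04 -1.64930994e-01] 34.887148511118994 [-0.28609145 -0.62071233 -1.74289983]
```

View pics/w9.png

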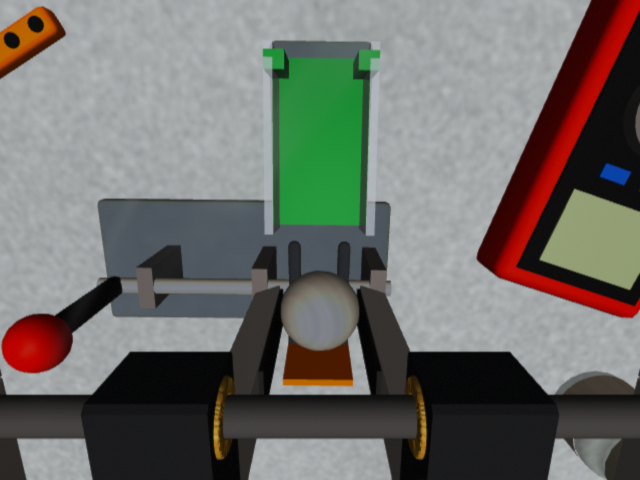

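View pics/d9.png

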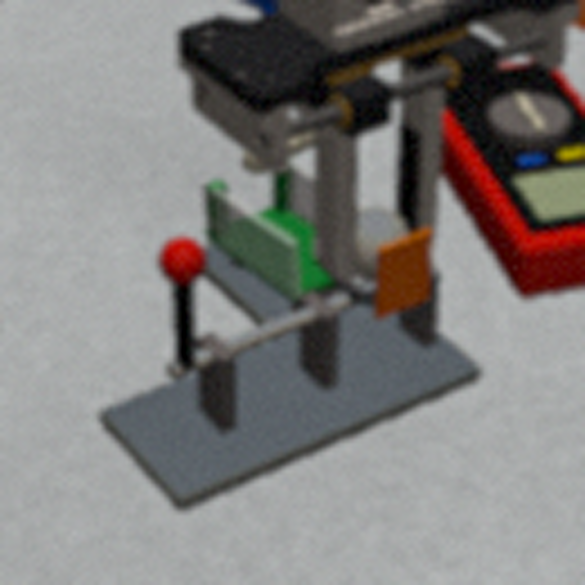

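Run:
```python
from ov import *
e=np.load('w9.npz')['ext']
print(onz('wrist',230,286,50,e),onz('wrist',120,284,50,e),'rod',onz('wrist',319.5,287,50,e),'ball',onz('wrist',320,311,77,e),'knob',onz('wrist',37.5,344,110,e))
```

```text
[562.77164824 -88.54879602  50.        ] [506.94060252 -78.07450593  50.        ] rod [608.39958169 -96.75628022  50.        ] ball [608.3758272 -98.0987672  77.       ] knob [504.03907159 -79.13668363 110.        ]
```

Call:
{"name": "apply_moves", "arguments": {"series": [[[0,0,-0.15],[0,0,0],25],[[0,0,-0.3],[0,0,0],25],[[0,0,-0.4],[0,0,0],25],[[0,0,-0.42],[0,0,0],25],[[0,0,-0.42],[0,0,0],25],[[0,0,-0.42],[0,0,0],25],[[0,0,-0.42],[0,0,0],25],[[0,0,-0.42],[0,0,0],25],[[0,0,-0.42],[0,0,0],25],[[0,0,-0.42],[0,0,0],25]]}}

```text
clock: 16.95
eef_pos: [608.1, -97.7, 88.4]
eef_rot: [-3.142, -0.0, -0.165]
wrist_force: [0.0, -0.3, -1.0]
finger_gap: 34.6
```

Call:
{"name": "apply_moves", "arguments": {"series": [[[0,0,0],[0,0,0],65],[[0,0,0],[0,0,0],65],[[0,0,0],[0,0,0],65],[[0,0,0],[0,0,0],65],[[0,0,1.5],[0,0,0],65],[[0,0,4],[0,0,0],65],[[0,0,7],[0,0,0],65],[[0,0,9],[0,0,0],65],[[0,0,10],[0,0,0],65],[[0,0,10],[0,0,0],65]]}}

```text
clock: 18.2
eef_pos: [608.2, -97.7, 189.0]
eef_rot: [3.142, -0.001, -0.165]
wrist_force: [-0.1, -0.2, -0.9]
finger_gap: 61.7
```

Run:
```python
from ov import *
s=manip.read_state();print(s['clock'],s['eef_pos'],s['eef_rot'],s['finger_gap'],s['wrist_force'])
im,d=manip.camera('wrist');save('w10',im);np.savez('w10.npz',im=im,d=d,ext=wext(s))
```

```text
18.2 [608.24078084 -97.72736378 189.01651092] [ 3.14151314e+00 -1.06845241e-03 -1.64983521e-01] 61.73619202231619 [-0.13144923 -0.15129472 -0.86383388]
```

View pics/w10.png

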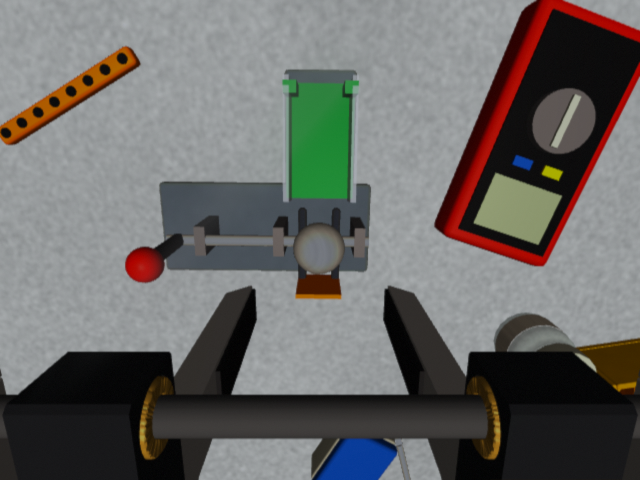

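The ball sits on the cradle at (319,249), released and level. Next is the lever: approach the knob from its -y side with the fingers shut.

Call:
{"name": "apply_moves", "arguments": {"series": [[[-1.5,-0.1,0],[0,0,0],0],[[-4.5,-0.35,0],[0,0,0],0],[[-7.8,-0.6,0],[0,0,0],0],[[-10,-0.76,0],[0,0,0],0],[[-10.85,-0.76,-0.5],[0,0,0],0],[[-10.85,-0.76,-2],[0,0,0],0],[[-10.85,-0.76,-4],[0,0,0],0],[[-10.85,-0.76,-5.7],[0,0,0],0],[[-10.85,-0.76,-6.4],[0,0,0],0],[[-10.85,-0.76,-6.5],[0,0,0],0]]}}

```text
clock: 19.5
eef_pos: [499.7, -105.2, 122.9]
eef_rot: [-3.142, 0.001, -0.165]
wrist_force: [0.1, -0.6, 0.7]
finger_gap: 0.6
```

Run:
```python
from ov import *
s=manip.read_state();print(s['clock'],s['eef_pos'],s['eef_rot'],s['finger_gap'],s['wrist_force'])
im,d=manip.camera('side');save('d11',cv2.resize(im[200:330,270:400],None,fx=4.5,fy=4.5,interpolation=cv2.INTER_CUBIC))
```

```text
19.5 [ 499.68785538 -105.24075616  122.86746166] [-3.14151309e+00  7.23857743e-04 -1.64883033e-01] 0.581750668189 [ 0.07197524 -0.62844578  0.74700866]
```

View pics/d11.png

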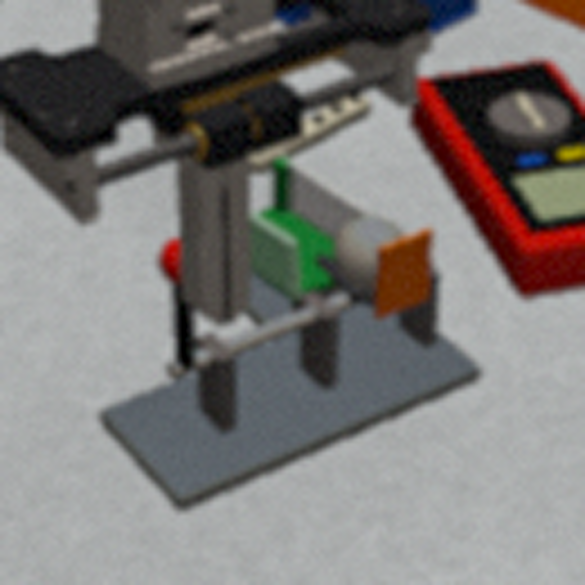

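The fingers stand just behind the knob and the ball is still on the cradle. I tilt it now.

Call:
{"name": "apply_moves", "arguments": {"series": [[[0.07,0.4,0],[0,0,0],0],[[0.15,0.9,0],[0,0,0],0],[[0.23,1.4,0],[0,0,0],0],[[0.32,1.9,0],[0,0,0],0],[[0.4,2.4,0],[0,0,0],0],[[0.48,2.85,0],[0,0,0],0],[[0.53,3.15,0],[0,0,0],0],[[0.55,3.25,0],[0,0,0],0],[[0.55,3.25,0],[0,0,0],0],[[0.55,3.25,0],[0,0,0],0]]}}

```text
clock: 20.8
eef_pos: [504.9, -73.0, 123.1]
eef_rot: [3.141, 0.001, -0.165]
wrist_force: [-0.1, -5.3, -2.6]
finger_gap: 0.4
```

Run:
```python
from ov import *
s=manip.read_state();print(s['clock'],s['eef_pos'],s['finger_gap'],s['wrist_force'],s['moment'])
im,d=manip.camera('side');save('d12',cv2.resize(im[200:330,270:400],None,fx=4.5,fy=4.5,interpolation=cv2.INTER_CUBIC))
```

```text
20.8 [504.86961479 -73.01267372 123.13797364] 0.4162923267099742 [-0.09455463 -5.34425829 -2.59376993] [-1.00163525  0.18192839 -0.01406162]
```

View pics/d12.png

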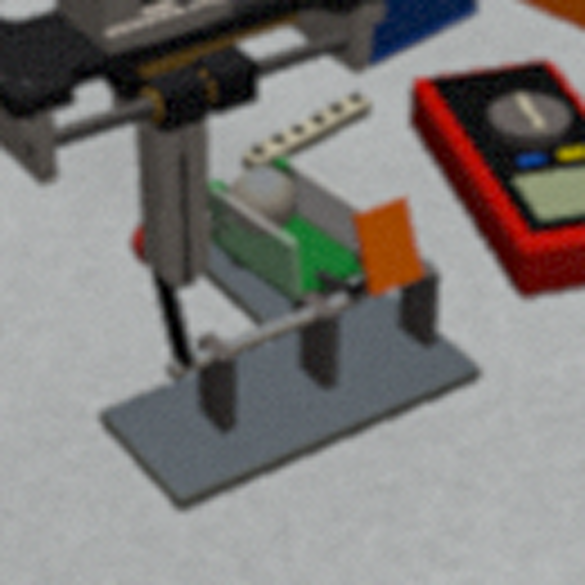

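The cradle has tilted and the ball has rolled down to the chute's end. I hold a little longer, then ease back.

Call:
{"name": "apply_moves", "arguments": {"series": [[[0,0,0],[0,0,0],0],[[0,0,0],[0,0,0],0],[[0,0,0],[0,0,0],0],[[0,0,0],[0,0,0],0],[[-0.08,-0.5,0],[0,0,0],0],[[-0.2,-1.2,0],[0,0,0],0],[[-0.33,-2,0],[0,0,0],0],[[-0.47,-2.8,0],[0,0,0],0],[[-0.6,-3.5,0],[0,0,0],0],[[-0.65,-3.8,0.5],[0,0,0],0]]}}

```text
clock: 22.1
eef_pos: [498.4, -111.2, 128.3]
eef_rot: [-3.141, 0.001, -0.165]
wrist_force: [0.4, 0.7, 0.1]
finger_gap: 0.7
```

Run:
```python
from ov import *
s=manip.read_state();print(s['clock'],s['eef_pos'],s['finger_gap'],s['wrist_force'],s['moment'])
im,d=manip.camera('side');save('d13',cv2.resize(im[200:330,270:400],None,fx=4.5,fy=4.5,interpolation=cv2.INTER_CUBIC))
im,d=manip.camera('scene');save('s13',cv2.resize(im[170:310,250:370],None,fx=4,fy=4,interpolation=cv2.INTER_CUBIC))
```

```text
22.1 [ 498.35079751 -111.19056061  128.27110843] 0.6759565728114065 [0.42213478 0.662135   0.12245943] [-0.08996225  0.05724077  0.00393237]
```

View pics/d13.png

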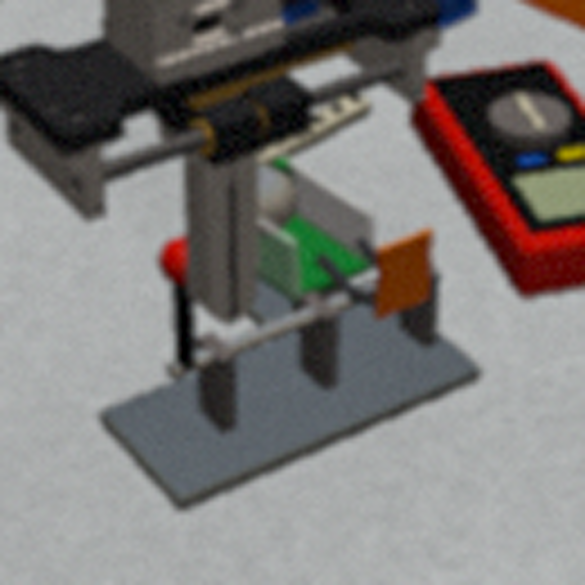

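View pics/s13.png

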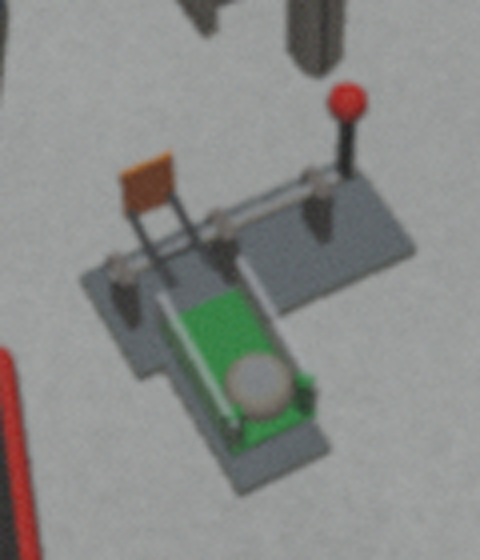

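The lever is upright again and the ball lies in the chute's end at scene zoom (260,385). I move over the outlet with the jaws turned along the chute.

Call:
{"name": "apply_moves", "arguments": {"series": [[[0,-0.3,1.5],[0,0,0.05],0],[[0.3,0,4],[0,0,0.2],0],[[1.5,1,6],[0,0,0.38],0],[[3.5,2.6,6.3],[0,0,0.56],30],[[5.7,4.5,6.3],[0,0,0.74],95],[[7.9,6.5,6.3],[0,0,0.92],95],[[9.8,8.2,6.3],[0,0,1.1],95],[[11.4,9.6,6.3],[0,0,1.28],95],[[12.4,10.6,6.3],[0,0,1.45],95],[[12.6,10.8,6.3],[0,0,1.57],95]]}}

```text
clock: 23.45
eef_pos: [625.0, -1.8, 191.1]
eef_rot: [-3.141, -0.0, 1.411]
wrist_force: [0.2, 0.2, -0.1]
finger_gap: 67.1
```

Call:
{"name": "apply_moves", "arguments": {"series": [[[0,0,0],[0,0,0],95],[[0,0,0],[0,0,0],95],[[0,0,0],[0,0,0],95],[[0,0,0],[0,0,0],95],[[0,0,0],[0,0,0],95],[[0,0,0],[0,0,0],95],[[0,0,0],[0,0,0],95],[[0,0,0],[0,0,0],95],[[0,0,0],[0,0,0],95],[[0,0,0],[0,0,0],95]]}}

```text
clock: 24.7
eef_pos: [624.6, -2.8, 191.4]
eef_rot: [3.142, 0.0, 1.405]
wrist_force: [0.7, -0.6, 1.0]
finger_gap: 89.1
```

Run:
```python
from ov import *
s=manip.read_state();print(s['clock'],s['eef_pos'],s['eef_rot'],s['finger_gap'],s['qd'].round(3))
im,d=manip.camera('wrist');save('w14',im);np.savez('w14.npz',im=im,d=d,ext=wext(s))
```

```text
24.7 [624.59375729  -2.82000878 191.35378878] [3.14158982e+00 6.87651614e-05 1.40499436e+00] 89.1437511114871 [ 0.001 -0.    -0.001  0.004  0.001 -0.001]
```

View pics/w14.png

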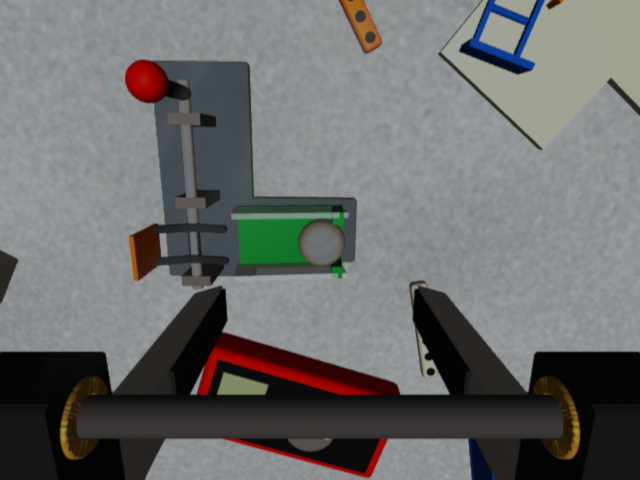

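The ball is at (321,242), resting against the end posts (columns 333-344), and the jaw line runs along the chute.

Run:
```python
from ov import *
z=np.load('w14.npz');e=z['ext'];im=z['im']
g=cv2.medianBlur(cv2.cvtColor(im,cv2.COLOR_RGB2GRAY),3)
h=cv2.HoughCircles(g[205:280,280:362],cv2.HOUGH_GRADIENT,1,80,param1=60,param2=10,minRadius=18,maxRadius=32);print(h+np.array([280,205,0]))
print(onz('wrist',321.5,242.5,48,e))
u,v=(250+260/4,170+385/4);print(tri([ray('scene',u,v),ray('wrist',321.5,242.5,e)]))
# notch centre: posts at u~338, v 212 and 269, top ~65
print(onz('wrist',338,212,60,e),onz('wrist',338,269,60,e))
```

```text
[[[321.5        243.5         21.29999924]]]
[626.1727604   -1.51796117  48.        ]
(array([625.1053396 ,  -0.72293357,  50.0690099 ]), [np.float64(0.8797196323390071), np.float64(0.8797196323389358)])
[602.82908734  14.25656869  60.        ] [645.1590911    7.66916204  60.        ]
```

Call:
{"name": "apply_moves", "arguments": {"series": [[[0.12,0.11,-1.5],[0,0,0],70],[[0.12,0.11,-4],[0,0,0],70],[[0.12,0.11,-6.5],[0,0,0],70],[[0.12,0.11,-9],[0,0,0],70],[[0.12,0.11,-11],[0,0,0],70],[[0.12,0.11,-12.1],[0,0,0],70],[[0.12,0.11,-12.5],[0,0,0],70],[[0.12,0.11,-12.5],[0,0,0],25],[[0.12,0.11,-12.5],[0,0,0],25],[[0.12,0.11,-12.5],[0,0,0],25]], "grip_force": 25}}

```text
clock: 26.0
eef_pos: [626.0, -1.7, 66.9]
eef_rot: [3.141, -0.0, 1.405]
wrist_force: [-0.0, -0.3, 0.2]
finger_gap: 39.3
```

Call:
{"name": "apply_moves", "arguments": {"series": [[[0,0,0],[0,0,0],25],[[0,0,0],[0,0,0],25],[[0,0,0],[0,0,0],25],[[0,0,0.3],[0,0,0],25],[[0,0,1],[0,0,0],25],[[0,0,2],[0,0,0],25],[[0,0,3.2],[0,0,0],25],[[0,0,4.5],[0,0,0],25],[[0,0,6],[0,0,0],25],[[0,0,7],[0,0,0],25]]}}

```text
clock: 27.25
eef_pos: [626.0, -1.7, 137.7]
eef_rot: [3.141, -0.0, 1.405]
wrist_force: [-0.8, -0.1, -1.7]
finger_gap: 34.9
```

Run:
```python
from ov import *
s=manip.read_state();print(s['clock'],s['eef_pos'],s['eef_rot'],s['finger_gap'],s['wrist_force'])
im,d=manip.camera('wrist');save('w15',im);np.savez('w15.npz',im=im,d=d,ext=wext(s))
```

```text
27.25 [626.0154434   -1.7033151  137.71808892] [ 3.14056412e+00 -1.38516684e-04  1.40497726e+00] 34.891239278782635 [-0.83039364 -0.05673866 -1.73847405]
```

View pics/w15.png

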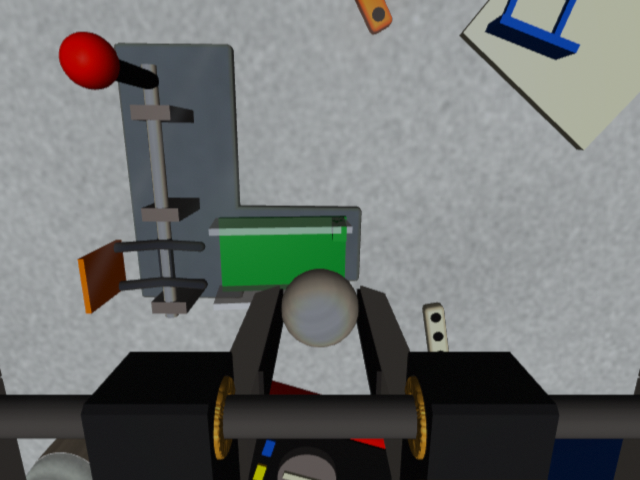

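Run:
```python
from ov import *
print(onz('scene',157,134,0),onz('scene',209,130,0),onz('scene',280,121,60),onz('scene',297,96,68),onz('scene',323,122,68),onz('side',406,390,60))
print(tri([ray('scene',280,121),ray('side',406,390)]))
```

```text
[ 6.77778783e+02 -6.00748545e+02 -1.13686838e-13] [ 563.42483335 -527.35364903    0.        ] [ 433.25485462 -379.4776312    60.        ] [ 348.35336811 -420.00902617   68.        ] [ 357.76233989 -301.99716541   68.        ] [ 427.57542848 -387.32583652   60.        ]
(array([ 430.52264543, -384.81276145,   54.93497032]), [np.float64(0.5857980665643461), np.float64(0.5857980665644368)])
```

The ball is held at (319,307). I carry it high to above the rover cup.

Call:
{"name": "apply_moves", "arguments": {"series": [[[-0.4,-0.8,2],[0,0,-0.02],25],[[-1.5,-3,4.5],[0,0,-0.06],25],[[-3.2,-6.3,7],[0,0,-0.12],25],[[-5.2,-10.1,9],[0,0,-0.19],25],[[-7.2,-14,9.3],[0,0,-0.26],25],[[-9.2,-17.9,9.3],[0,0,-0.33],25],[[-11.2,-21.8,9.3],[0,0,-0.4],25],[[-13.2,-25.7,9.3],[0,0,-0.47],25],[[-15.2,-29.6,9.3],[0,0,-0.54],25],[[-17,-33.2,9.3],[0,0,-0.61],25]]}}

```text
clock: 28.55
eef_pos: [454.5, -335.2, 230.3]
eef_rot: [3.141, 0.0, 0.791]
wrist_force: [0.2, 1.1, -2.1]
finger_gap: 35.1
```

Call:
{"name": "apply_moves", "arguments": {"series": [[[-1.3,-2.6,0],[0,0,-0.05],25],[[-2.1,-4.2,0],[0,0,-0.08],25],[[-2.55,-5,0],[0,0,-0.09],25],[[-2.55,-5,0],[0,0,-0.09],25],[[-2.55,-5,0],[0,0,-0.09],25],[[-2.55,-5,0],[0,0,-0.09],25],[[-2.55,-5,0],[0,0,-0.09],25],[[-2.55,-5,0],[0,0,-0.09],25],[[-2.55,-5,0],[0,0,-0.09],25],[[-2.55,-5,0],[0,0,-0.09],25]]}}

```text
clock: 29.8
eef_pos: [430.3, -383.7, 229.4]
eef_rot: [3.142, 0.0, 0.705]
wrist_force: [-0.4, 0.4, -1.4]
finger_gap: 34.8
```

Run:
```python
from ov import *
s=manip.read_state();print(s['clock'],s['eef_pos'],s['eef_rot'],s['finger_gap'],s['wrist_force'])
im,d=manip.camera('wrist');save('w16',im);np.savez('w16.npz',im=im,d=d,ext=wext(s))
```

```text
29.8 [ 430.2823432  -383.72625034  229.36031017] [3.14155685e+00 4.12489621e-05 7.04958798e-01] 34.78959774664468 [-0.3558163   0.36313647 -1.4227621 ]
```

View pics/w16.png

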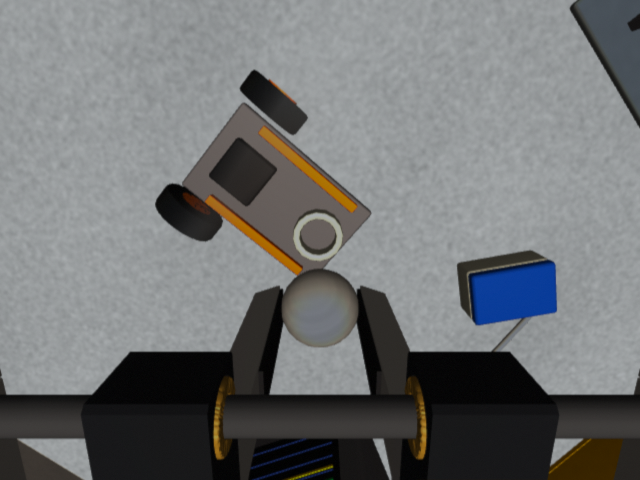

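The white cup ring is at about (318,236), just clear of the held ball at (319,307).

```bash
cat > cup.py <<'E'
from ov import *
def cup(im,e,box,z=60):
    a,b,c,d=box;hsv=cv2.cvtColor(im,cv2.COLOR_RGB2HSV)[a:b,c:d]
    m=((hsv[...,2]>165)&(hsv[...,1]<60)).astype(np.uint8)
    n,l,st,_=cv2.connectedComponentsWithStats(m);k=1+np.argmax(st[1:,4]);m=(l==k).astype(np.uint8)
    cs,h=cv2.findContours(m,cv2.RETR_CCOMP,cv2.CHAIN_APPROX_NONE)
    for q in cs:
        if len(q)<30: continue
        el=cv2.fitEllipse(q);u,v=el[0][0]+c,el[0][1]+a
        print('el',u,v,el[1],onz('wrist',u,v,z,e).round(2))
E
python3 - <<'E'
from cup import *
z=np.load('w16.npz');print(z['im'][236,290:350].tolist()[:12])
cup(z['im'],z['ext'],(200,275,285,350))
e=z['ext']
ball=onz('wrist',319.8,308,229.4-18.4,e);print('ball',ball)
E
```

```text
[[100, 93, 90], [101, 93, 90], [104, 97, 92], [126, 124, 107], [163, 165, 146], [168, 171, 158], [168, 171, 162], [168, 172, 164], [163, 166, 150], [120, 121, 103], [61, 59, 50], [73, 68, 63]]
el 317.5992431640625 236.37125778198242 (44.88047790527344, 46.28635787963867) [ 431.01 -386.93   60.  ]
el 317.5929527282715 236.58057022094727 (38.854583740234375, 39.71017837524414) [ 431.12 -387.07   60.  ]
ball [ 430.32893392 -383.63472808  211.        ]
```

Call:
{"name": "apply_moves", "arguments": {"series": [[[0.4,0.3,-0.8],[0,0,0],25],[[1.2,0.9,-2.3],[0,0,0],25],[[2.1,1.6,-4.1],[0,0,0],25],[[3,2.2,-5.9],[0,0,0],25],[[3.7,2.8,-7.3],[0,0,0],25],[[4,3,-7.9],[0,0,0],25],[[4,3,-7.9],[0,0,0],25],[[4,3,-7.9],[0,0,0],25],[[4,3,-7.9],[0,0,0],25],[[4,3,-7.9],[0,0,0],25]]}}

```text
clock: 31.1
eef_pos: [470.2, -353.9, 150.7]
eef_rot: [3.141, -0.0, 0.705]
wrist_force: [0.2, -0.1, -0.7]
finger_gap: 34.5
```

Run:
```python
from ov import *
s=manip.read_state();print(s['clock'],s['eef_pos'],s['eef_rot'],s['finger_gap'],s['wrist_force'])
im,d=manip.camera('wrist');save('w17',im);np.savez('w17.npz',im=im,d=d,ext=wext(s))
```

```text
31.1 [ 470.2417276  -353.90916733  150.66815959] [ 3.14109051e+00 -6.95964308e-05  7.04714432e-01] 34.452992370545196 [ 0.18264241 -0.08969528 -0.73294825]
```

View pics/w17.png

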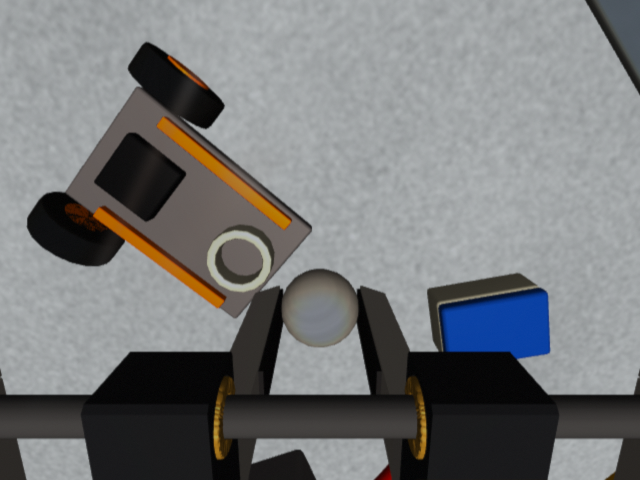

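The ring is now fully visible at about (239,260) and the ball is unchanged in the jaws.

Run:
```python
from cup import *
z=np.load('w17.npz');e=z['ext']
cup(z['im'],e,(215,305,195,285))
z6=np.load('w16.npz')
print(tri([ray('wrist',317.6,236.5,z6['ext']),ray('wrist',239,260,e)]))
save('w17z',cv2.resize(z['im'][215:305,195:285],None,fx=6,fy=6,interpolation=cv2.INTER_CUBIC))
print('ball',onz('wrist',319.8,308,150.7-18.4,e)-[470.24,-353.9,0])
```

```text
el 238.512451171875 260.80433654785156 (58.02443313598633, 62.58094024658203) [ 430.93 -386.78   60.  ]
el 238.4810333251953 261.0892448425293 (47.41376876831055, 50.84838104248047) [ 431.03 -386.95   60.  ]
(array([ 431.22300751, -387.33632873,   57.33531993]), [np.float64(0.3203528090733414), np.float64(0.32035280907334923)])
ball [5.76911312e-02 7.45039184e-02 1.32300000e+02]
```

View pics/w17z.png

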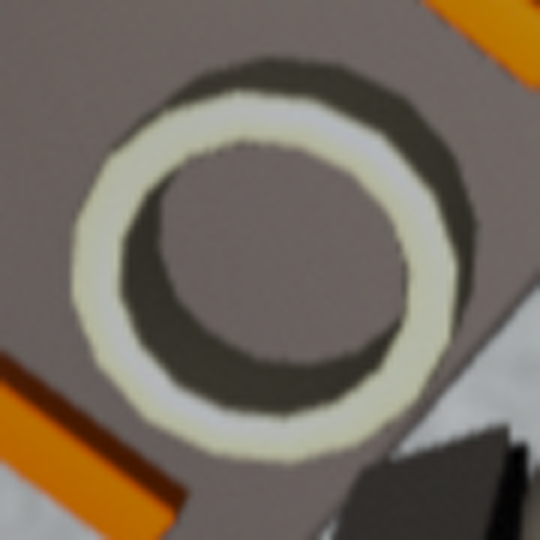

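Call:
{"name": "apply_moves", "arguments": {"series": [[[-0.5,-0.4,-0.3],[0,0,0],25],[[-1.5,-1.3,-1],[0,0,0],25],[[-2.6,-2.2,-1.7],[0,0,0],25],[[-3.5,-2.9,-2.2],[0,0,0],25],[[-3.92,-3.31,-2.6],[0,0,0],25],[[-3.92,-3.31,-3.4],[0,0,0],25],[[-3.92,-3.31,-4.4],[0,0,0],25],[[-3.92,-3.31,-5.2],[0,0,0],25],[[-3.92,-3.31,-5.6],[0,0,0],25],[[-3.92,-3.31,-5.7],[0,0,0],25]]}}

```text
clock: 32.4
eef_pos: [431.2, -386.7, 93.1]
eef_rot: [-3.141, 0.0, 0.705]
wrist_force: [0.7, 0.4, -1.1]
finger_gap: 34.8
```

Run:
```python
from ov import *
s=manip.read_state();print(s['clock'],s['eef_pos'],s['eef_rot'],s['finger_gap'],s['wrist_force'])
im,d=manip.camera('side');save('d18',cv2.resize(im[330:480,310:450],None,fx=4,fy=4,interpolation=cv2.INTER_CUBIC))
im,d=manip.camera('scene');save('s18',cv2.resize(im[70:160,230:350],None,fx=5,fy=5,interpolation=cv2.INTER_CUBIC))
```

```text
32.4 [ 431.15874621 -386.71917816   93.10272766] [-3.14133399e+00  3.74506419e-05  7.05201119e-01] 34.78590534225913 [ 0.69179893  0.43583635 -1.14847277]
```

View pics/d18.png

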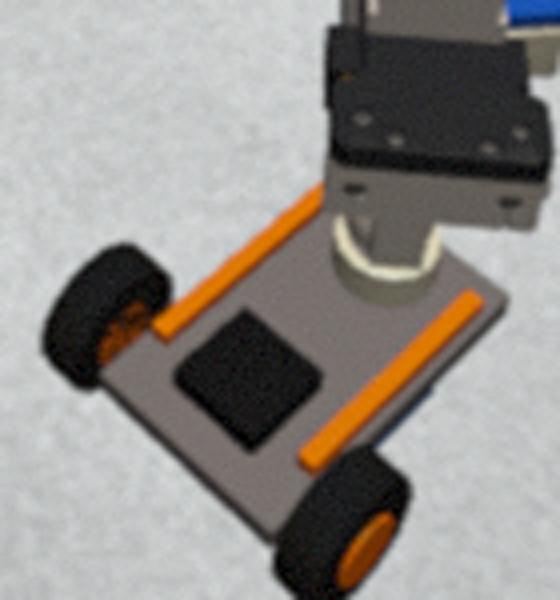

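View pics/s18.png

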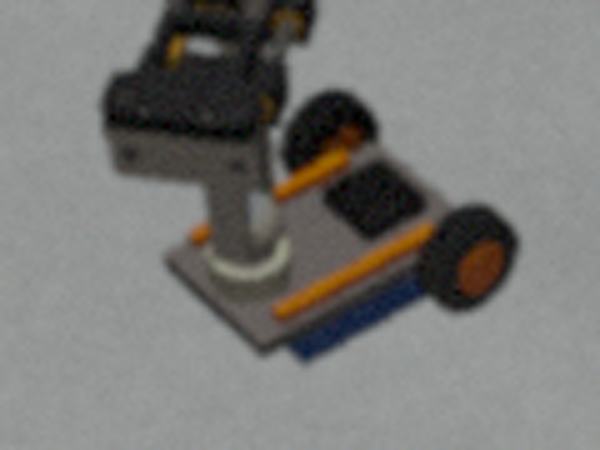

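The fingers are over the ring in both views. I lower the last 4 mm.

Call:
{"name": "apply_moves", "arguments": {"series": [[[-0.01,-0.02,-0.1],[0,0,0],25],[[-0.01,-0.02,-0.2],[0,0,0],25],[[-0.01,-0.02,-0.3],[0,0,0],25],[[-0.01,-0.02,-0.38],[0,0,0],25],[[-0.01,-0.02,-0.42],[0,0,0],25],[[-0.01,-0.02,-0.42],[0,0,0],25],[[-0.01,-0.02,-0.42],[0,0,0],25],[[-0.01,-0.02,-0.42],[0,0,0],25],[[-0.01,-0.02,-0.42],[0,0,0],25],[[-0.01,-0.02,-0.42],[0,0,0],25]]}}

```text
clock: 33.75
eef_pos: [431.0, -387.0, 89.2]
eef_rot: [3.142, 0.0, 0.705]
wrist_force: [-0.1, -0.4, -0.9]
finger_gap: 34.8
```

Call:
{"name": "apply_moves", "arguments": {"series": [[[0,0,0],[0,0,0],65],[[0,0,0],[0,0,0],65],[[0,0,0],[0,0,0],65],[[0,0,0],[0,0,0],65],[[0,0,1.5],[0,0,0],65],[[0,0,4],[0,0,0],65],[[0,0,7],[0,0,0],65],[[0,0,9],[0,0,0],65],[[0,0,10],[0,0,0],65],[[0,0,10],[0,0,0],65]]}}

```text
clock: 35.0
eef_pos: [431.1, -387.1, 189.8]
eef_rot: [3.141, -0.0, 0.705]
wrist_force: [-0.2, 0.2, -0.1]
finger_gap: 61.0
```

Run:
```python
from ov import *
s=manip.read_state();print(s['clock'],s['eef_pos'],s['eef_rot'],s['finger_gap'],s['wrist_force'])
im,d=manip.camera('wrist');save('w19',im);e=wext(s);np.savez('w19.npz',im=im,d=d,ext=e)
g=cv2.medianBlur(cv2.cvtColor(im,cv2.COLOR_RGB2GRAY),3)
h=cv2.HoughCircles(g[200:300,270:370],cv2.HOUGH_GRADIENT,1,80,param1=60,param2=10,minRadius=18,maxRadius=32)
if h is not None:
    h=h[0,0]+[270,200,0];print(h,onz('wrist',h[0],h[1],70,e))
im,d=manip.camera('side');save('d19',cv2.resize(im[330:480,310:450],None,fx=4,fy=4,interpolation=cv2.INTER_CUBIC))
im,d=manip.camera('scene');save('s19',im)
```

```text
35.0 [ 431.11126197 -387.07312743  189.76643301] [ 3.14057917e+00 -1.07485035e-04  7.05027082e-01] 61.02960458695445 [-0.18020163  0.18411706 -0.09067906]
[319.5        249.5         22.20000076] [ 431.3951918 -387.3541468   70.       ]
```

View pics/w19.png

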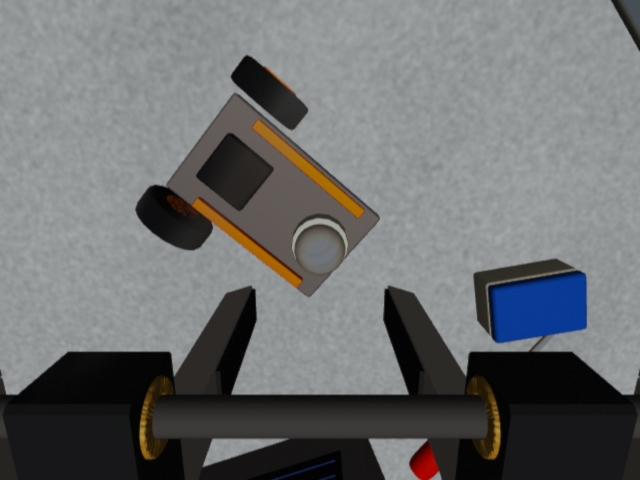

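View pics/d19.png

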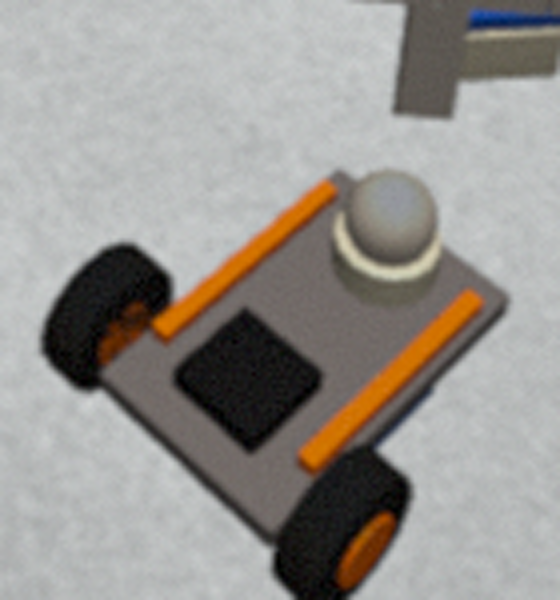

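View pics/s19.png

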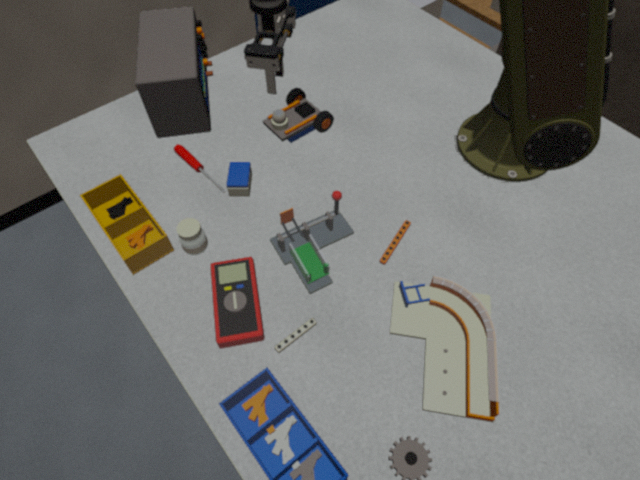

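The ball sits concentric in the cup at wrist (319,249), about 0.5 mm from the measured seat. The lever is upright with its knob at (337,196), where it started, and the bystanders look unmoved. I hand the job in.

Run:
```python
from cell import manip
print(manip.sign_off())
```

```text
the job is handed in; nothing more can be done
None
```

The ball is in the rover's caster cup and the job is handed in at about 35 s of the 72 s allowed. No verdict was reported.

I pushed the ball round the bend into the exit pocket, lifted it out and set it on the cradle. I tilted the lever to about 0.43 rad (aimed for, not measured) and held it for about a second until the ball was in the outlet. Then I eased the lever back, took the ball from the outlet and seated it in the cup.

**Last checks:**
- **Ball:** the wrist view put it at (431.4, -387.4), about 0.5 mm from the measured cup centre at (431.0, -387.0). The side view also shows it seated. I did not measure its final height; I took the 70 mm from the text.
- **Lever:** it is upright, with the knob back at its starting pixel.
- **Gripper:** it is clear of everything, about 100 mm above the release height, and the wrist force is near 0 N.
- **Bystanders:** they look unmoved in the scene picture. I judged that by eye, not by measurement.

**Disagreements:**
- **Exit pocket:** my track fit put it about 5 mm from where the cameras saw the ball resting. I used the camera position for the grasp.
- **Cup rim:** triangulating from two views gave a height of 57 mm, against 60 in the text. I used 60.

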